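# Dock a slide magazine and clamp it with the sunken knob

### The job

Lift the blue slide magazine into the slide reader's bay so that it stands fully down on the bay floor, and let go of it. Then turn the small black knob sunk in the round well clockwise, by feel, taking it afresh if need be, until the reader's jaw squeezes the magazine against the back stop with about 14 N: too loose and it slips, and above 25 N the slides crack. Let go of the knob, do not knock or lean on the reader's case or jaw, and leave everything else on the bench where it is.

Things in the scene. Friction and masses are not known exactly. Their poses are not given: they have to be found in the camera images.
- reader: The slide reader, fixed to the bench: a white base plate 124 mm (its x) by 250 mm (its y), 12 mm thick; origin on the bench, x and y axes horizontal and shared with the case, jaw and bay. In this frame the knob well is on the +y side and the magazine bay on the -y side.
- case: The reader's grey case, fixed on the base plate; its frame is the same as reader (origin on the bench). It holds the knob well, the end fences and the back stop of the bay.
- well_rim (a point): Centre of the mouth of the round knob well in the case, at case x 0, y +60 mm, z 52 mm. The well is 76 mm wide and 40 mm deep with straight walls, in a block 112 by 108 mm: fingers spread over more than about 70 mm outside do not go in.
- bay_floor (a point): Point on the bay floor (case x 0, y -85, z 12 mm): under the magazine's middle when clamped. Back stop: face at case y -100, top at z 38 mm. End fences inside at x +-45.5, tops at z 24 mm. The magazine goes in from above, long side along case x, either way round, its broad side 0 to about 4 mm from the back stop.
- jaw: The clamp jaw, a steel block 60 by 12 by 18 mm, origin at its centre (z 22, top at z 31 mm). Turning the knob clockwise slides it along case -y towards the back stop, 10 mm per radian of the shaft (rack and pinion); it stays where it is left. It starts with its origin at case y -35 to -39 mm.
- jaw_front (a point): Centre of the jaw's front (-y) face, 6 mm from its origin. Before it stands a black rubber pad, 50 by 16 mm, on a spring of 6 N per mm with 6 mm travel. The pad's free face is 13 to 20 mm in front of this point: set by hand, different each time and not reported. At least 5 mm of play is left beside a magazine in the bay.
- knob: The sunken knob, origin at its foot's centre (z 14 mm). A springy coupling (1.5 N m per rad) joins it to the shaft, which has a steady drag of 0.26 N m and stays where left; so it twists 0.17 rad before the jaw moves and springs back when let go. Torque to turn: 0.26 N m plus 0.01 per newton of squeeze (0.40 at 14 N), also felt standing still. Shaft turn needed: 0.7 to 2 rad clockwise from above.
- knob_top (a point): Centre of the knob's top face: a round ribbed black knob with a white index line, 20 mm diameter, 30 mm tall, in the middle of the well. This point is at z 44 mm, 8 mm below the well's rim.
- blue_magazine_mid (a point): Centre (half-way up, 23 mm above its underside) of the blue slide magazine: a closed upright block 84 mm long (x), 30 mm wide (y), 46 mm tall, about 0.14 kg, glass slide edges showing on top. Stands on the bench at the start. Grasp it across its 30 mm width, by its upper half, as jaw, back stop and fences surround its lower part in the bay.
- blue_magazine: The same blue magazine; origin at the centre of its underside.
- orange_magazine_mid (a point): Centre of an orange magazine of the same shape, not to be used: leave it.
- stain_bottle: Amber bottle, 54 mm diameter, 130 mm tall; origin under its centre. Leave it.
- red_carton: Red carton 80 by 130 by 50 mm, the lower of two; origin under its centre. Leave it.
- red_carton2: Red carton of the same size lying on the first. Leave it.
- beaker: Clear beaker 70 mm wide, 90 mm tall; origin under its centre. Leave it.
- oil_jar: Small glass jar 40 mm wide, 50 mm tall; origin under its centre. Leave it.

How it is judged:
By the outcome, as a careful person would: the job done as asked, in the order asked, and still so for the second after the job is handed in, with the robot touching nothing.
It also fails if it takes over 72 s, if anything falls off the work surface, if the arm or the gripper's body presses on something with over 40 N, if the wrist force passes 120 N, or if a joint passes its speed limit or range.

### The arm

A 7-joint arm with a two-finger parallel gripper is mounted at the origin on the work surface. World frame = base frame: x ahead of the robot, y to its left, z up, the work surface at z = 0. Lengths are in m, angles in rad, forces in N, time in s.
With the tool pointing down it reaches from about 0.425 to 0.825 m from the base axis. Payload 3.6 kg.
Tool frame: the origin (TCP) lies on the front face of the gripper's body, between the roots of the fingers; the fingertips stand 73 mm ahead of it and the grasp point (between the pads) lies 54 mm ahead of it; z points along the fingers, y is the direction in which the jaws open and shut (so a half turn about z gives the same grasp; the last joint's range is limited). The gripper opens to 85 mm and grips with 20 to 120 N. Pads are 22 mm wide; open, the fingers measure 114 mm over their backs; the gripper's body (76 mm by 85 mm) begins 54 mm behind the grasp point. The pads swing forward as they close: fully open they stand 13 mm farther back than shut.
Start: joints at [-1.246, 0.615, -0.013, 1.423, 0.008, 1.103, -0.04], TCP at [0.223, 0.61, 0.304] pointing down, gripper open.
Joint ranges: [-3.12, 3.12], [-0.3, 2.06], [-1.34, 1.32], [0.26, 2.42], [-1.36, 4.5], [0.01, 1.98], [-2.84, 2.84]. Speed limits (rad/s): [2.79, 2.79, 3.14, 3.14, 3.14, 3.14, 3.14].

### API

Orientations are given as a rotation vector (axis times angle).
In Python, from station import arm gives the robot as it stands. The module is installed in compiled form; this text tells all that it offers.
- The arm moves only by the tool apply_moves, never from a script. Its argument "moves" is one flat list of numbers, 7 for each row, row after row: the shift along the world's x, y, z in m, then the turn, a rotation vector about the world's x, y, z in degrees, then the finger opening in m, from 0 to 0.0854. A call has 1 to 12 rows; each row shifts and turns the commanded pose from where the row before left it; what a row does not reach is not made up. A row lasts 1/12 s, in which the tool goes at most 41.7 mm and 7.16 degrees, less where a joint would pass 70% of its speed; a pose out of reach is approached as far as the arm can. A call is refused whole if a number of a shift passes 0.0417 or a number of a turn 7.16, either way. A call with a gripper value outside its range is refused whole. The fingers move at their own pace and stop on an object; "newtons" is the grip in N (left out, the last holds). Time passes only in rows, so rows that do not move let the fingers close. It gives the time, the measured TCP pose, the force and the opening at its end, in the units of the state.
- arm.get_state(): the state, without advancing time (a new reading comes with each control period).
- arm.camera(name): name is "scene" or "top" or "wrist"; returns the picture (384x512x3 uint8, red, green, blue); there is no depth.
- arm.camera_model(name): a dict with "fx", "fy", "cx", "cy" (pixels), "view" (4x4, takes a point from world to camera coordinates); the wrist camera has in their place "T_tool_cam" (4x4, takes a point from camera to tool coordinates, whose origin is the TCP and whose axes are the flange's). Camera axes: x right, y up, looking along -z (the intrinsics and any distortion apply to the point x, -y, -z); pixel columns grow to the right and rows downward; lengths in m; the calibration is good to about 2 mm. A picture is of the moment at which its call begins: read the wrist's pose just before it. camera_model takes no time and is no camera call.
- arm.hand_in(): hands the job in, once; it reports no verdict.
The state is a dict: "time": time; "q": joint angles; "qd": joint speeds; "tau": joint torques, N m; "tool_pos": TCP position; "orientation": TCP orientation; "wrist_force": force on the tool from outside, world axes, zero at the start; "torque": the same for the moment, N m; "opening": finger opening in m.
Only numpy, scipy, OpenCV 4.12 (cv2) and the standard library are available. Lean on these libraries where they do the work, as an engineer would, in place of code of your own. Each camera call takes 0.05 s, during which the arm holds its last target.

## Working session

There is one attempt and no reset: what is moved stays moved. The work goes in short steps, Python scripts to look and compute and a tool call to move; the robot and the scene stay as the last step left them, time stands still between calls to the robot, and variables do not carry over. Pictures are saved under pics/ and viewed, and the job is handed in when it is done.

Besides the shell and the picture viewer there is one more tool, called after "Emit:" in YAML: its name, and indented under it one key for each argument. apply_moves: Moves the arm, as the interface text tells. Its arguments: {"type":"object","properties":{"moves":{"type":"array"},"newtons":{"type":"number"}},"required":["moves"]}

```bash
mkdir -p pics; ls
python3 - <<'E'
from station import arm
import cv2,numpy as np
s=arm.get_state();print(s)
for n in("scene","top","wrist"):
    print(n,arm.camera_model(n))
    cv2.imwrite(f"pics/{n}0.png",arm.camera(n)[:,:,::-1])
E
```

```text
pics
{'time': 0.0, 'q': array([-1.24651409,  0.61593273, -0.01263624,  1.42491378,  0.0081036 ,
        1.10338025, -0.04039877]), 'qd': array([ 1.81322343e-04, -2.00418642e-03,  8.45113537e-04, -1.59101170e-04,
       -1.16377430e-03,  5.08271340e-04,  7.52661247e-05]), 'tau': array([ 9.83475752e-05, -4.69215918e+01,  2.58985050e-01, -1.71027982e+01,
        9.93033929e-03,  9.54144256e-03,  1.31728561e-05]), 'tool_pos': array([0.22314251, 0.6098819 , 0.30272414]), 'orientation': array([-0.54798013, -3.09300094,  0.00400391]), 'wrist_force': array([ 0.01822709,  0.47933087, -0.12244838]), 'torque': array([ 0.04481739, -0.00857433, -0.02200367]), 'opening': 0.0853236037806162}
scene {'fx': 499.01188356439235, 'fy': 499.01188356439235, 'cx': 252.55061186748674, 'cy': 188.41909291362745, 'view': array([[ 0.75957143,  0.65037752, -0.00776728, -0.39295716],
       [-0.4823946 ,  0.57131529,  0.6639987 ,  0.23808767],
       [ 0.43628739, -0.50060755,  0.74769338, -1.7565264 ],
       [ 0.        ,  0.        ,  0.        ,  1.        ]])}
top {'fx': 352.58346319800023, 'fy': 352.58346319800023, 'cx': 251.73302213443358, 'cy': 193.03539286321953, 'view': array([[-0.01255431, -0.99937879, -0.03293047,  0.01746051],
       [ 0.98578747, -0.01788778,  0.16704221, -0.54074428],
       [-0.1675275 , -0.03036535,  0.98539966, -0.93245404],
       [ 0.        ,  0.        ,  0.        ,  1.        ]])}
wrist {'fx': 296.13562151113945, 'fy': 296.13562151113945, 'cx': 253.28197706947194, 'cy': 187.54118737139325, 'T_tool_cam': array([[ 7.92652124e-04,  9.53161365e-01,  3.02461210e-01,
         7.77801241e-02],
       [ 9.99999041e-01, -1.09901536e-03,  8.42711763e-04,
         5.74873851e-04],
       [ 1.13564981e-03,  3.02460252e-01, -9.53161322e-01,
        -7.12704285e-02],
       [ 0.00000000e+00,  0.00000000e+00,  0.00000000e+00,
         1.00000000e+00]])}
```

View pics/scene0.png

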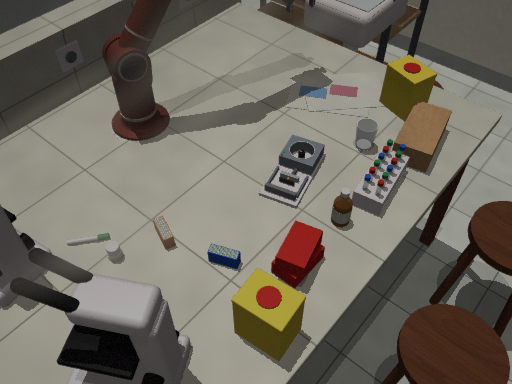

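View pics/top0.png

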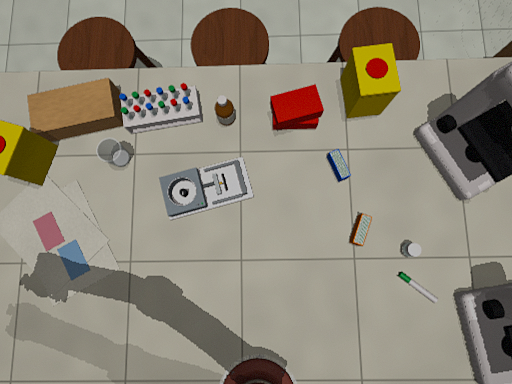

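View pics/wrist0.png

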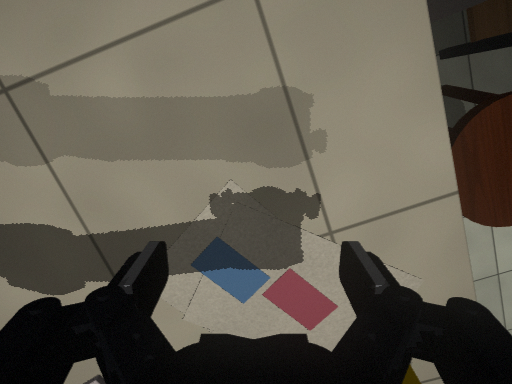

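The top view shows the reader at about (207,190), with the well at (183,191). The blue magazine is at (338,165) and the orange one at (361,229). I'll enlarge these.

Run:
```python
import cv2
t=cv2.imread("pics/top0.png");s=cv2.imread("pics/scene0.png")
cv2.imwrite("pics/t_reader.png",cv2.resize(t[145:230,150:262],None,fx=7,fy=7,interpolation=cv2.INTER_CUBIC))
cv2.imwrite("pics/t_blue.png",cv2.resize(t[140:190,315:365],None,fx=10,fy=10,interpolation=cv2.INTER_CUBIC))
cv2.imwrite("pics/s_reader.png",cv2.resize(s[130:210,250:335],None,fx=7,fy=7,interpolation=cv2.INTER_CUBIC))
cv2.imwrite("pics/s_blue.png",cv2.resize(s[235:275,200:250],None,fx=12,fy=12,interpolation=cv2.INTER_CUBIC))
```

```text
(no output)
```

View pics/t_reader.png

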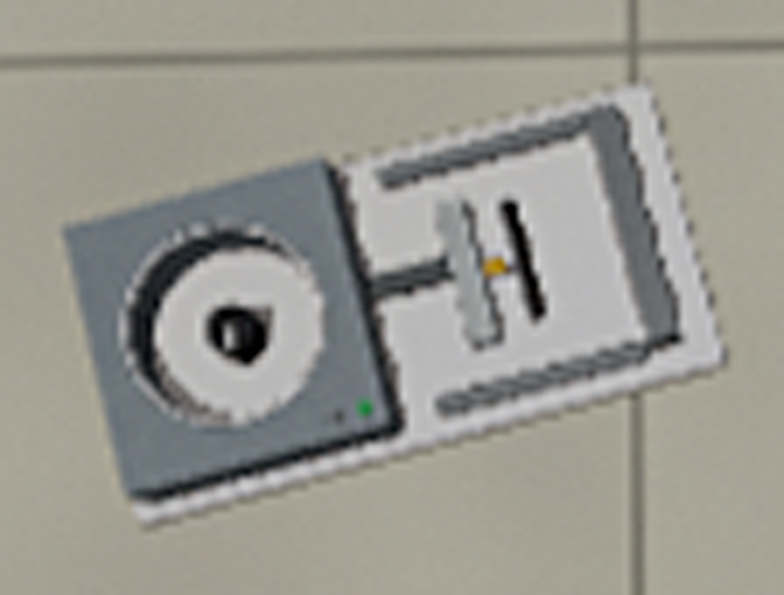

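View pics/t_blue.png

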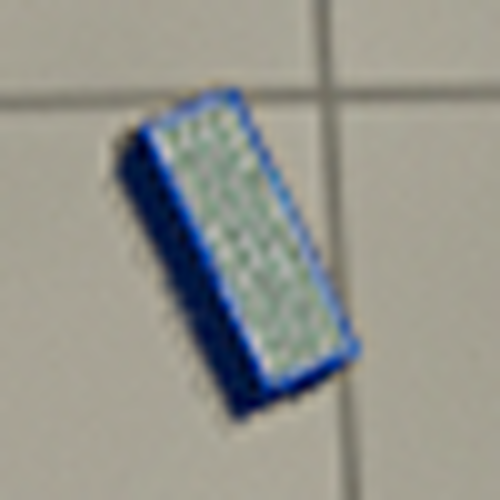

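View pics/s_reader.png

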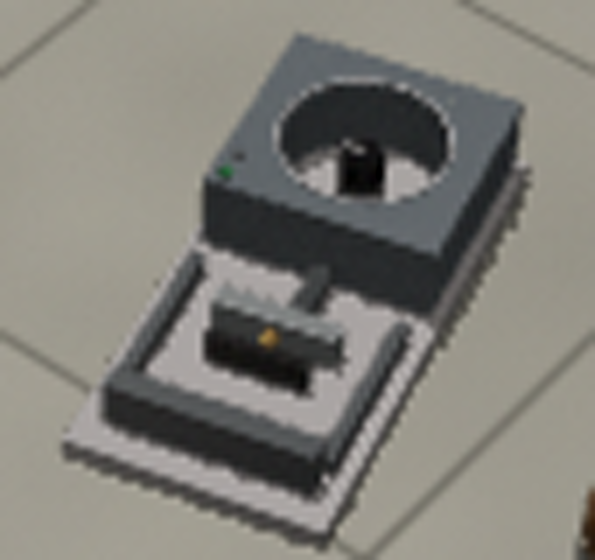

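View pics/s_blue.png

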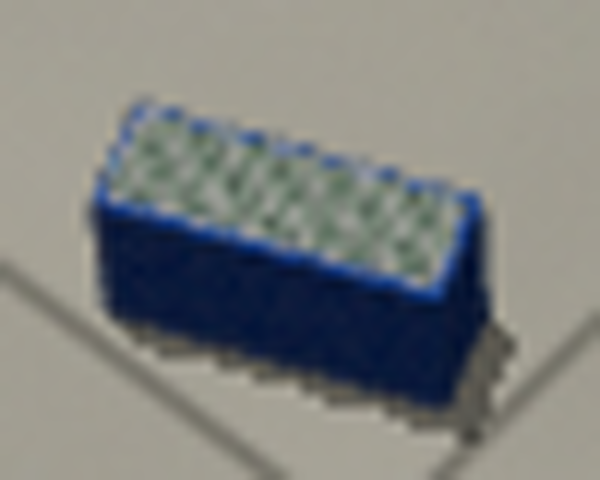

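```bash
cat > h.py <<'E'
import numpy as np
from station import arm
from scipy.optimize import least_squares
def proj(name,P):
    m=arm.camera_model(name); P=np.atleast_2d(P)
    c=P@m['view'][:3,:3].T+m['view'][:3,3]
    return np.c_[m['cx']+m['fx']*c[:,0]/-c[:,2], m['cy']-m['fy']*c[:,1]/-c[:,2]]
def wproj(P,s=None):
    from scipy.spatial.transform import Rotation as R
    m=arm.camera_model('wrist'); s=s or arm.get_state(); P=np.atleast_2d(P)
    T=np.eye(4);T[:3,:3]=R.from_rotvec(s['orientation']).as_matrix();T[:3,3]=s['tool_pos']
    V=np.linalg.inv(T@m['T_tool_cam'])
    c=P@V[:3,:3].T+V[:3,3]
    return np.c_[m['cx']+m['fx']*c[:,0]/-c[:,2], m['cy']-m['fy']*c[:,1]/-c[:,2]]
def pose(p,L):
    L=np.asarray(L,float);c,s=np.cos(p[2]),np.sin(p[2])
    return np.c_[p[0]+c*L[:,0]-s*L[:,1],p[1]+s*L[:,0]+c*L[:,1],L[:,2]]
def fit(p0,obs):  # obs: list of (projfn, local pts, pix)
    f=lambda p:np.concatenate([(g(pose(p,L))-px).ravel() for g,L,px in obs])
    r=least_squares(f,p0,loss='soft_l1'); 
    return r.x,[np.round(g(pose(r.x,L))-px,1) for g,L,px in obs]
E
python3 - <<'E'
from h import *
t=lambda a,k,o:(np.array(a)+.5)/k-.5+np.array(o)
T=lambda P:proj('top',P);S=lambda P:proj('scene',P)
LR=np.array([(56,114,52),(-56,114,52),(56,6,52),(-56,6,52),(62,-125,12),(-62,-125,12),(-62,125,12),(0,60,52)])/1e3
pr=t([(63,228),(130,493),(325,160),(400,428),(648,85),(725,362),(143,525),(223,324)],7,(150,145))
LS=np.array([(-56,6,52),(56,6,52),(56,114,52),(-56,114,52),(-62,-125,12),(62,-125,12)])/1e3
ps=t([(207,180),(435,250),(525,105),(297,35),(65,445),(325,540)],7,(250,130))
for o in([(T,LR,pr)],[(S,LS,ps)],[(T,LR,pr),(S,LS,ps)]):
    p,r=fit([.55,.1,.2],o);print("reader",p,r)
LB=np.array([(42,15,46),(42,-15,46),(-42,-15,46),(-42,15,46)])/1e3
pb=t([(145,128),(238,90),(358,350),(268,392)],10,(315,140))
sb=t([(445,297),(480,197),(140,100),(97,205)],12,(200,235))
for perm in(0,2):
  sb2=np.roll(sb,perm,0)
  for o in([(T,LB,pb)],[(S,LB,sb2)],[(T,LB,pb),(S,LB,sb2)]):
    p,r=fit([.6,-.25,.3],o);print("blue",perm,p,r)
E
```

```text
reader [0.56442013 0.14330316 0.25646679] [array([[ 0.6,  0. ],
       [ 0.1,  0.5],
       [ 0.4, -0.5],
       [-0.6, -0.7],
       [-0.4, -0.4],
       [-0.1,  0.4],
       [-1.3,  0.5],
       [ 1. ,  0.1]])]
reader [0.56661985 0.14144718 0.25552826] [array([[-0.6,  0.5],
       [ 0.3,  1.6],
       [-0.2,  0.3],
       [-0. ,  0.1],
       [-0.1, -1.2],
       [ 0.6, -1.2]])]
reader [0.5649365  0.14304245 0.25637864] [array([[ 0.7, -0.2],
       [ 0.2,  0.3],
       [ 0.5, -0.7],
       [-0.5, -0.9],
       [-0.3, -0.5],
       [-0. ,  0.2],
       [-1.2,  0.3],
       [ 1.1, -0.1]]), array([[-0.7, -0. ],
       [ 0.1,  1. ],
       [-0.4, -0.2],
       [-0.1, -0.4],
       [-0.1, -1.7],
       [ 0.5, -1.8]])]
blue 0 [ 0.62019505 -0.23758861  0.37516797] [array([[-0.5, -0.3],
       [ 0. , -0.5],
       [ 0.7,  0.5],
       [-0.2,  0.3]])]
blue 0 [ 0.62142664 -0.23878819  1.03843767] [array([[  0.5, -16.7],
       [  1. ,   0.4],
       [ -1. ,  17.2],
       [ -0.5,  -0.5]])]
blue 0 [ 0.62017354 -0.23756577  0.39275758] [array([[-0.7, -0.1],
       [-0.3, -0.5],
       [ 0.9,  0.3],
       [ 0.1,  0.3]]), array([[ 3.9, -9.1],
       [-2.7,  8.3],
       [-4.1,  8.3],
       [ 3.5, -9.3]])]
blue 2 [ 0.62019505 -0.23758861  0.37516797] [array([[-0.5, -0.3],
       [ 0. , -0.5],
       [ 0.7,  0.5],
       [-0.2,  0.3]])]
blue 2 [ 0.66466433 -0.2016931   1.04765364] [array([[ 46.9,  -0.5],
       [ 54.3,  -0.5],
       [ -4.7,   0.8],
       [-11.1,   0.2]])]
blue 2 [ 0.62011668 -0.23750851  0.41264531] [array([[-0.9,  0.1],
       [-0.6, -0.4],
       [ 1.1,  0.1],
       [ 0.4,  0.3]]), array([[ 29.3,   7. ],
       [ 29.4,   7.3],
       [-29.5,  -7.9],
       [-28.6,  -8.4]])]
```

Emit:
apply_moves:
  moves: [0.028, -0.038, 0, 0, 0, -6, 0.07, 0.028, -0.038, 0, 0, 0, -6, 0.07, 0.028, -0.038, 0, 0, 0, -6, 0.07, 0.028, -0.038, 0, 0, 0, -6, 0.07, 0.028, -0.038, 0, 0, 0, -6, 0.07, 0.028, -0.038, 0, 0, 0, -6, 0.07, 0.028, -0.038, 0, 0, 0, -6, 0.07, 0.028, -0.038, 0, 0, 0, -6, 0.07, 0.028, -0.038, 0, 0, 0, -6, 0.07, 0.028, -0.038, 0, 0, 0, -6, 0.07, 0.028, -0.038, 0, 0, 0, -6, 0.07, 0.028, -0.038, 0, 0, 0, -6, 0.07]

```text
time: 1.15
tool_pos: [0.5206, 0.2062, 0.3039]
orientation: [-2.267, -2.175, 0.0]
wrist_force: [0.7, 0.2, -0.7]
opening: 0.07
```

```bash
cat >> h.py <<'E'
def snap(fn,fx=1.5,crop=None):
    import cv2,json
    s=arm.get_state();im=arm.camera('wrist')
    np.savez(fn.replace('.png','.npz'),p=s['tool_pos'],o=s['orientation'])
    cv2.imwrite(fn.replace('.png','_raw.png'),im[:,:,::-1])
    cv2.imwrite(fn,cv2.resize(im[:,:,::-1],None,fx=fx,fy=fx,interpolation=cv2.INTER_CUBIC))
    show(s)
def load(fn):
    d=np.load(fn);return {'tool_pos':d['p'],'orientation':d['o']}
def show(s=None):
    from scipy.spatial.transform import Rotation as R
    s=s or arm.get_state();M=R.from_rotvec(s['orientation']).as_matrix()
    print('t',round(s['time'],2),'pos',np.round(s['tool_pos'],4),'yawY',round(float(np.degrees(np.arctan2(M[1,1],M[0,1]))),2),'z',np.round(M[:,2],4),'F',np.round(s['wrist_force'],2),'M',np.round(s['torque'],3),'op',round(s['opening'],4),'q7',round(s['q'][6],2))
E
python3 -c "
from h import *
snap('pics/w1.png')"
```

```text
t 1.15 pos [0.5206 0.2062 0.3039] yawY -2.38 z [-4.e-04  3.e-04 -1.e+00] F [ 0.67  0.22 -0.73] M [ 0.043 -0.056  0.002] op 0.07 q7 -0.26
```

View pics/w1.png

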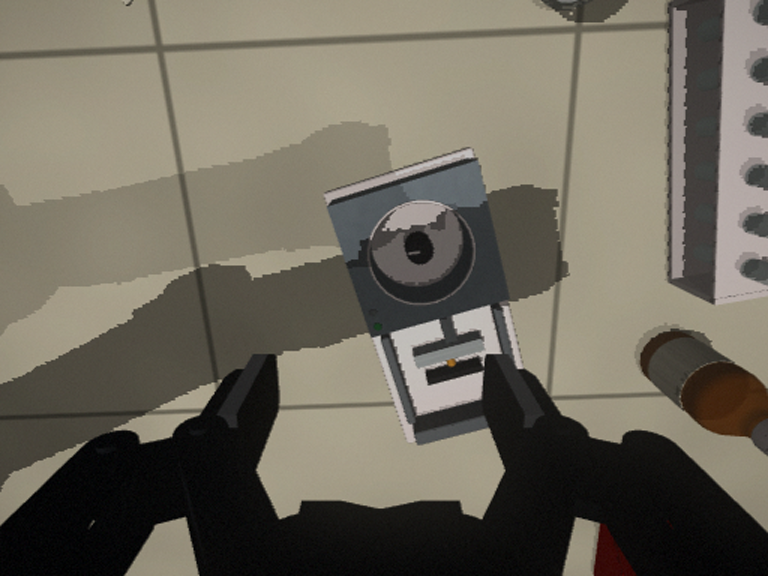

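The wrist view shows the reader upright in the frame, with the well centred at about (421,252) of the 1.5x picture and the bay at (455,375). I'll enlarge it to fit the pose.

Run:
```python
import cv2
t=cv2.imread("pics/w1_raw.png")
cv2.imwrite("pics/w1c.png",cv2.resize(t[95:205,205:365],None,fx=5,fy=5,interpolation=cv2.INTER_CUBIC))
cv2.imwrite("pics/w1d.png",cv2.resize(t[195:305,235:360],None,fx=5,fy=5,interpolation=cv2.INTER_CUBIC))
```

```text
(no output)
```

View pics/w1c.png

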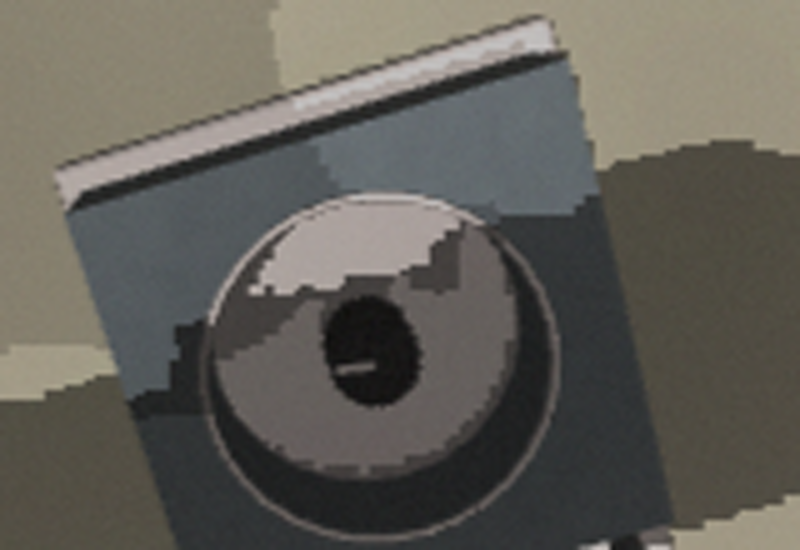

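View pics/w1d.png

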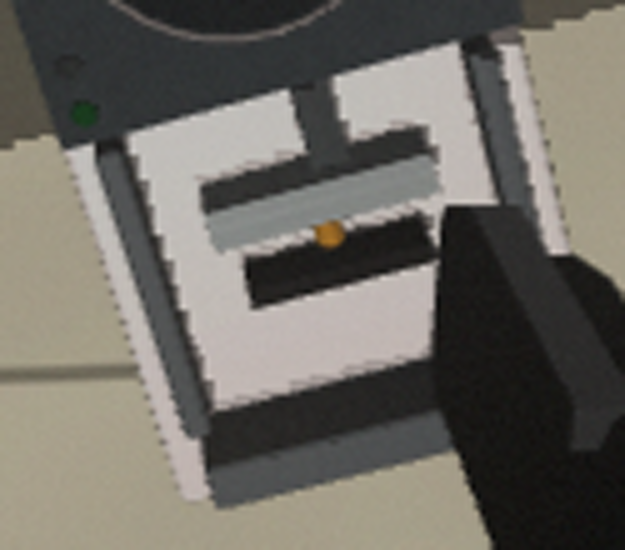

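Run:
```python
from h import *
t=lambda a,k,o:(np.array(a)+.5)/k-.5+np.array(o)
s=load('pics/w1.npz');W=lambda P:wproj(P,s)
T=lambda P:proj('top',P);S=lambda P:proj('scene',P)
LR=np.array([(56,114,52),(-56,114,52),(56,6,52),(-56,6,52),(62,-125,12),(-62,-125,12),(-62,125,12),(0,60,52)])/1e3
pr=t([(63,228),(130,493),(325,160),(400,428),(648,85),(725,362),(143,525),(223,324)],7,(150,145))
LS=np.array([(-56,6,52),(56,6,52),(56,114,52),(-56,114,52),(-62,-125,12),(62,-125,12)])/1e3
ps=t([(207,180),(435,250),(525,105),(297,35),(65,445),(325,540)],7,(250,130))
LW=np.array([(-56,114,52),(56,114,52),(56,6,52),(0,60,52),(-62,125,12),(62,125,12),(-56,6,52),(-62,-125,12)])/1e3
pw=np.r_[t([(68,210),(567,55),(672,525),(382,367),(57,170),(545,15)],5,(205,95)),t([(65,148),(185,500)],5,(235,195))]
for o in([(W,LW,pw)],[(T,LR,pr),(S,LS,ps),(W,LW,pw)]):
    p,r=fit([.55,.1,.2],o);print("reader",p,r)
LB=np.array([(42,15,46),(42,-15,46),(-42,-15,46),(-42,15,46)])/1e3
pb=t([(145,128),(238,90),(358,350),(268,392)],10,(315,140))
sb=t([(480,197),(445,297),(97,205),(140,100)],12,(200,235))
for o in([(S,LB,sb)],[(T,LB,pb),(S,LB,sb)]):
    p,r=fit([.6,-.25,.3],o);print("blue",p,r)
```

```text
reader [0.5664568  0.14346063 0.2571349 ] [array([[-0.2,  1.4],
       [ 0.4,  1.1],
       [ 0.9, -0.6],
       [-0.1,  1.5],
       [-2. , -2.6],
       [ 0.5, -3.2],
       [ 0.1,  0.7],
       [-0.4, -1.2]])]
reader [0.5660611  0.14321539 0.25565638] [array([[ 0.7, -0.6],
       [ 0.1, -0.1],
       [ 0.5, -1.1],
       [-0.5, -1.3],
       [-0.4, -0.9],
       [-0.1, -0.2],
       [-1.3, -0.1],
       [ 1.1, -0.5]]), array([[-0.4,  0.1],
       [ 0.5,  1.2],
       [-0. , -0.1],
       [ 0.2, -0.2],
       [ 0.2, -1.6],
       [ 0.8, -1.6]]), array([[-0.5,  1.5],
       [ 0.2,  1.4],
       [ 0.5, -0.4],
       [-0.4,  1.7],
       [-2.2, -2.5],
       [ 0.3, -2.9],
       [-0.3,  0.9],
       [-0.8, -1.1]])]
blue [ 0.62089812 -0.23882413  0.39147967] [array([[ 0.9, -0.3],
       [ 0. ,  0.4],
       [-0.7, -0.1],
       [-0.2, -0.1]])]
blue [ 0.62050912 -0.23819195  0.38356243] [array([[-0.4, -0.3],
       [ 0.1, -0.6],
       [ 1. ,  0.2],
       [ 0.1,  0.2]]), array([[ 0.9, -0.4],
       [ 0. ,  0.3],
       [-0.6, -0.4],
       [-0. , -0.4]])]
```

Emit:
apply_moves:
  moves: [0.0083, -0.037, -0.006, 0, 0, -5.5, 0.07, 0.0083, -0.037, -0.006, 0, 0, -5.5, 0.07, 0.0083, -0.037, -0.006, 0, 0, -5.5, 0.07, 0.0083, -0.037, -0.006, 0, 0, -5.5, 0.07, 0.0083, -0.037, -0.006, 0, 0, -5.5, 0.07, 0.0083, -0.037, -0.006, 0, 0, -5.5, 0.07, 0.0083, -0.037, -0.006, 0, 0, -5.5, 0.07, 0.0083, -0.037, -0.006, 0, 0, -5.5, 0.07, 0.0083, -0.037, -0.006, 0, 0, -5.5, 0.07, 0.0083, -0.037, -0.006, 0, 0, -5.5, 0.07, 0.0083, -0.037, -0.006, 0, 0, -5.5, 0.07, 0.0083, -0.037, -0.006, 0, 0, -5.5, 0.07]

```text
time: 2.2
tool_pos: [0.6198, -0.2372, 0.2311]
orientation: [-3.084, -0.591, 0.001]
wrist_force: [0.9, 0.5, -0.1]
opening: 0.0699
```

Emit:
apply_moves:
  moves: [0, 0, 0, 0, 0, 0, 0.07, 0, 0, 0, 0, 0, 0, 0.07, 0, 0, 0, 0, 0, 0, 0.07]

```text
time: 2.45
tool_pos: [0.6196, -0.2352, 0.2312]
orientation: [-3.082, -0.598, 0.001]
wrist_force: [-0.9, 0.3, 0.7]
opening: 0.07
```

```bash
python3 -c "
from h import *
snap('pics/w2.png')"
```

```text
t 2.45 pos [ 0.6196 -0.2352  0.2312] yawY -68.04 z [-0.001   0.0018 -1.    ] F [-0.89  0.35  0.67] M [ 0.053 -0.05   0.014] op 0.07 q7 -0.46
```

View pics/w2.png

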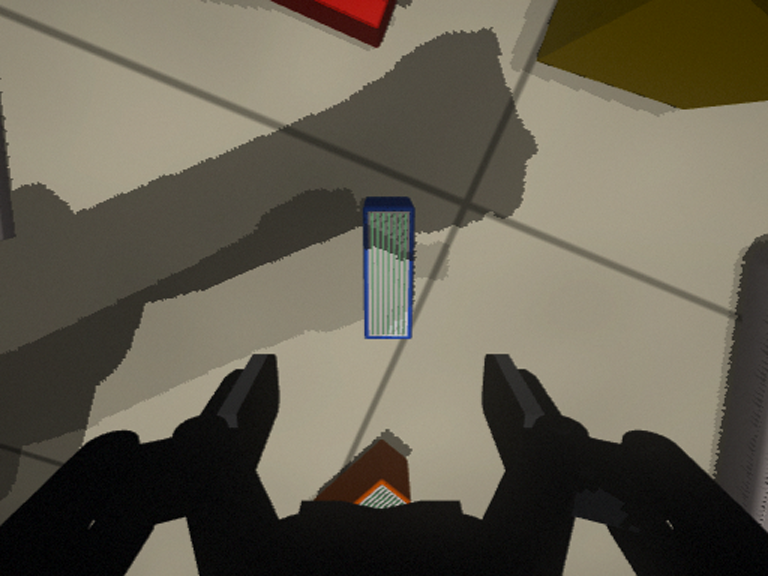

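Run:
```python
import cv2
t=cv2.imread("pics/w2_raw.png")
cv2.imwrite("pics/w2c.png",cv2.resize(t[125:235,230:290],None,fx=7,fy=7,interpolation=cv2.INTER_CUBIC)[:760])
```

```text
(no output)
```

View pics/w2c.png

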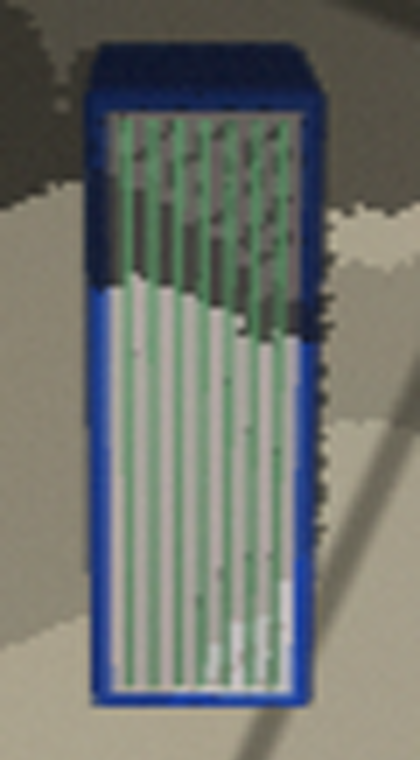

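Run:
```python
from h import *
t=lambda a,k,o:(np.array(a)+.5)/k-.5+np.array(o)
s=load('pics/w2.npz');W=lambda P:wproj(P,s)
LB=np.array([(42,15,46),(42,-15,46),(-42,-15,46),(-42,15,46)])/1e3
pw=t([(86,92),(325,92),(310,703),(93,703)],7,(230,125))
p,r=fit([.62,-.238,.38],[(W,LB,pw)]);print(p,np.degrees(p[2]),r)
```

```text
[ 0.62070217 -0.23911149  0.38345063] 21.970102881563584 [array([[-0.3, -0.8],
       [ 0.3, -0.8],
       [ 0.3,  1.1],
       [-0.3,  1.1]])]
```

Emit:
apply_moves:
  moves: [0.0001, -0.0004, -0.015, 0, 0, 0, 0.06, 0.0001, -0.0004, -0.015, 0, 0, 0, 0.06, 0.0001, -0.0004, -0.015, 0, 0, 0, 0.06, 0.0001, -0.0004, -0.015, 0, 0, 0, 0.06, 0.0001, -0.0004, -0.015, 0, 0, 0, 0.06, 0.0001, -0.0004, -0.015, 0, 0, 0, 0.06, 0.0001, -0.0004, -0.015, 0, 0, 0, 0.06, 0.0001, -0.0004, -0.01, 0, 0, 0, 0.06, 0.0001, -0.0004, -0.008, 0, 0, 0, 0.06, 0, 0, -0.007, 0, 0, 0, 0.06, 0, 0, 0, 0, 0, 0, 0.06, 0, 0, 0, 0, 0, 0, 0.06]
  newtons: 40

```text
time: 3.5
tool_pos: [0.6206, -0.2395, 0.1021]
orientation: [-3.084, -0.598, -0.0]
wrist_force: [0.1, 0.1, 0.1]
opening: 0.06
```

```bash
python3 -c "
from h import *
snap('pics/w3.png')"
```

```text
t 3.5 pos [ 0.6206 -0.2395  0.1021] yawY -68.07 z [ 2.e-04  1.e-04 -1.e+00] F [0.14 0.08 0.09] M [ 0.035  0.025 -0.046] op 0.06 q7 -0.38
```

View pics/w3.png

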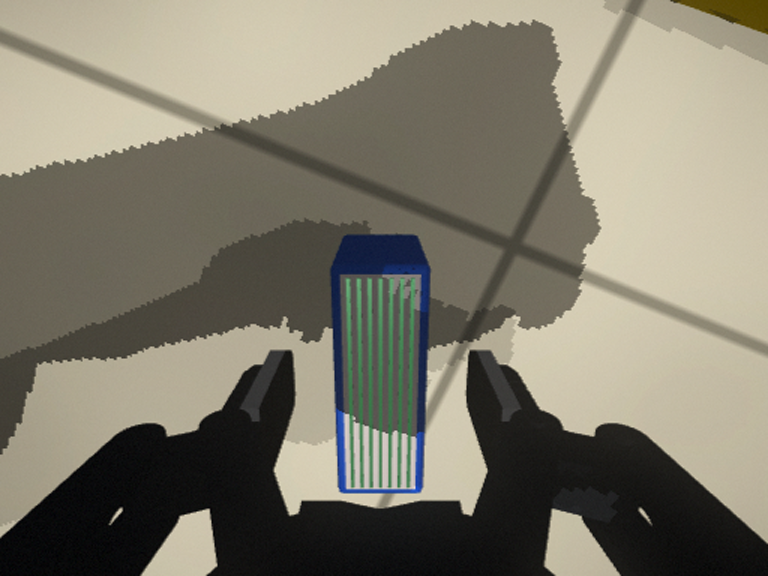

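The magazine sits centred between the fingers (columns 333–430, fingers at 293 and 468). I'll close on it.

Emit:
apply_moves:
  moves: [0, 0, 0, 0, 0, 0, 0.02, 0, 0, 0, 0, 0, 0, 0.02, 0, 0, 0, 0, 0, 0, 0.02, 0, 0, 0, 0, 0, 0, 0.02, 0, 0, 0, 0, 0, 0, 0.02, 0, 0, 0, 0, 0, 0, 0.02]
  newtons: 40

```text
time: 4.05
tool_pos: [0.6208, -0.2399, 0.1028]
orientation: [3.084, 0.597, 0.002]
wrist_force: [-1.4, 1.3, 5.4]
opening: 0.029
```

```bash
python3 -c "
from h import *
snap('pics/w4.png')"
```

```text
t 4.05 pos [ 0.6208 -0.2399  0.1028] yawY -68.09 z [ 1.2e-03 -3.0e-04 -1.0e+00] F [-1.4   1.26  5.42] M [0.124 0.082 0.001] op 0.029 q7 -0.38
```

View pics/w4.png

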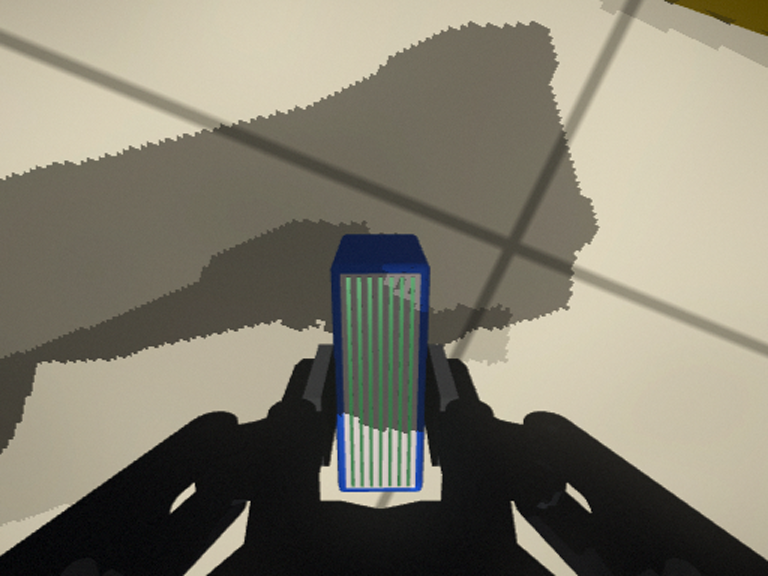

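Emit:
apply_moves:
  moves: [0, 0, 0.01, 0, 0, 0, 0.02, 0, 0, 0.03, 0, 0, 0, 0.02, 0, 0, 0.035, 0, 0, 0, 0.02, 0, 0, 0.035, 0, 0, 0, 0.02, -0.003, 0.025, 0.01, 0, 0, -0.7, 0.02, -0.005, 0.04, 0, 0, 0, -1, 0.02, -0.005, 0.04, 0, 0, 0, -1, 0.02, -0.005, 0.04, 0, 0, 0, -1, 0.02, -0.005, 0.04, 0, 0, 0, -1, 0.02, -0.005, 0.04, 0, 0, 0, -1, 0.02, -0.004, 0.04, 0, 0, 0, -1, 0.02, -0.002, 0.038, 0, 0, 0, -0.6, 0.02]

```text
time: 5.1
tool_pos: [0.5851, 0.0657, 0.2216]
orientation: [-3.115, -0.399, 0.003]
wrist_force: [1.3, -0.2, -2.1]
opening: 0.0291
```

Emit:
apply_moves:
  moves: [0, 0, 0, 0, 0, 0, 0.02, 0, 0, 0, 0, 0, 0, 0.02, 0, 0, 0, 0, 0, 0, 0.02]

```text
time: 5.35
tool_pos: [0.5861, 0.0628, 0.2218]
orientation: [3.115, 0.4, -0.001]
wrist_force: [0.1, -0.6, -1.3]
opening: 0.0291
```

```bash
python3 -c "
from h import *
snap('pics/w5.png')
import cv2
for n in('top','scene'): cv2.imwrite(f'pics/{n}5.png',arm.camera(n)[:,:,::-1])
"
```

```text
t 5.35 pos [0.5861 0.0628 0.2218] yawY -75.38 z [-5.0e-04 -1.3e-03 -1.0e+00] F [ 0.09 -0.61 -1.27] M [-0.048  0.03  -0.022] op 0.0291 q7 -0.96
```

View pics/w5.png

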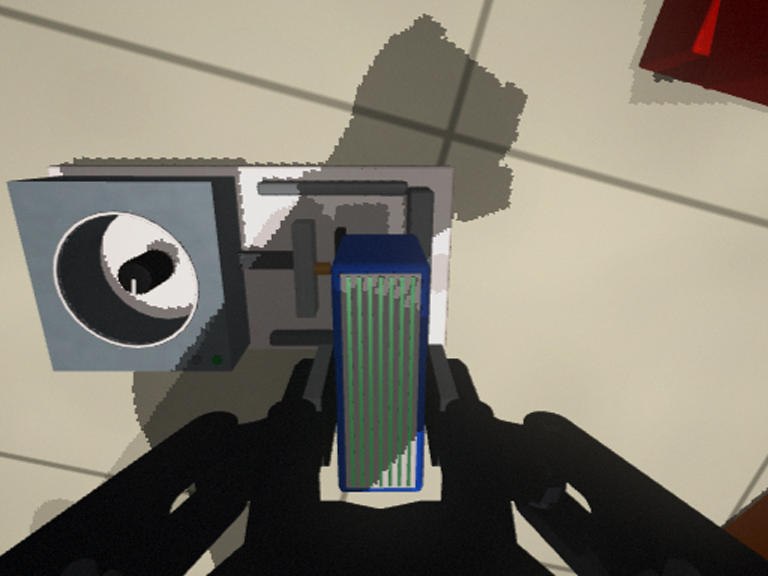

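View pics/scene5.png

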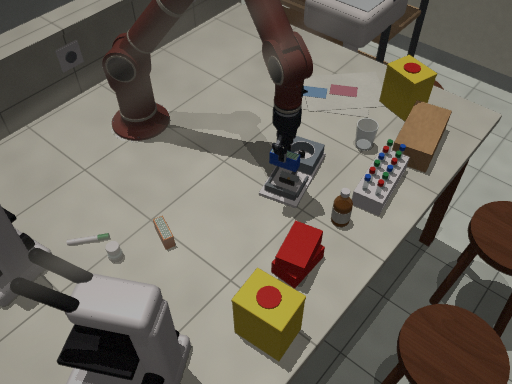

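Run:
```python
import cv2
t=cv2.imread("pics/w5_raw.png")
cv2.imwrite("pics/w5a.png",cv2.resize(t[100:255,0:170],None,fx=4.5,fy=4.5,interpolation=cv2.INTER_CUBIC)[:600])
cv2.imwrite("pics/w5b.png",cv2.resize(t[100:240,155:310],None,fx=5,fy=5,interpolation=cv2.INTER_CUBIC)[:600])
```

```text
(no output)
```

View pics/w5a.png

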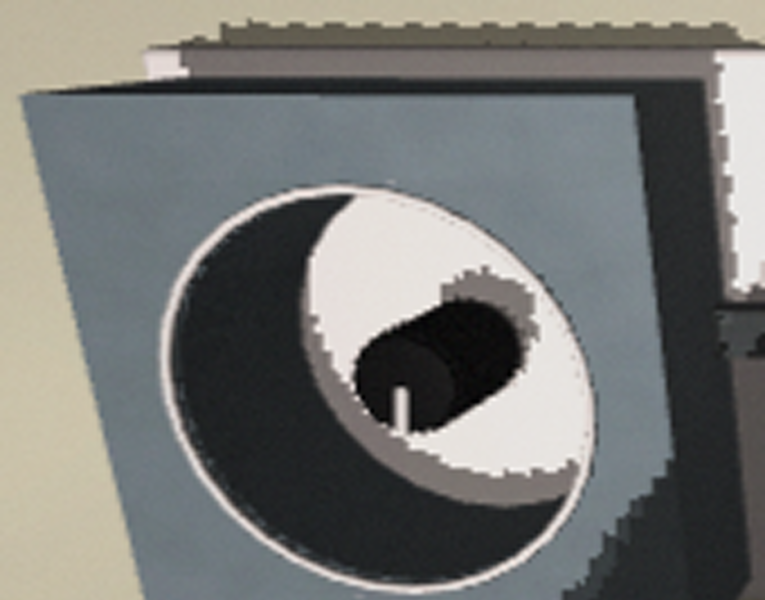

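View pics/w5b.png

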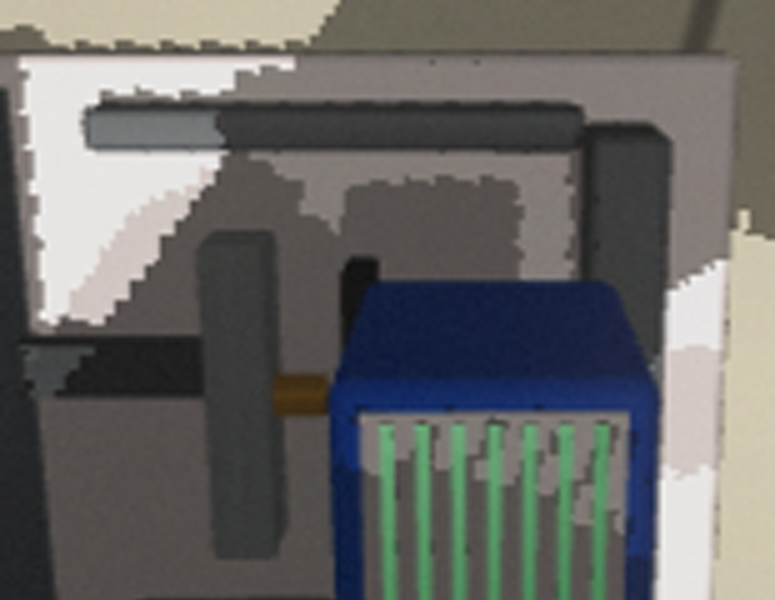

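Run:
```python
from h import *
t=lambda a,k,o:(np.array(a)+.5)/k-.5+np.array(o)
s=load('pics/w5.npz');W=lambda P:wproj(P,s)
s1=load('pics/w1.npz');W1=lambda P:wproj(P,s1)
LW=np.array([(56,114,52),(56,6,52),(62,125,12),(-56,114,52),(-56,6,52),(62,-125,12)])/1e3
pw=np.r_[t([(22,93),(634,95),(145,47)],4.5,(0,100)),t([(53,371),(231,371)],1.5,(0,0)),t([(737,57)],5,(155,100))]
p,r=fit([.566,.143,.25],[(W,LW,pw)]);print('reader w5',p,r)
pr=[.566,.1432,.2557]
print('back stop face z38 @x 30,0:',[(W(pose(q,[(.03,-.1,.038),(.0,-.1,.038)]))-[155,100])*5 for q in(p,pr)])
Lb=np.array([(42,15,0),(42,-15,0),(-42,-15,0),(-42,15,0)])/1e3
pm=t([(332,272),(430,272),(422,490),(341,490)],1.5,(0,0))
zt=s['tool_pos'][2]-.1028+.046
Lb[:,2]=zt
m,r=fit([.587,.063,.25],[(W,Lb,pm)]);print('mag',m,r)
for q in(p,pr):
  c,sn=np.cos(q[2]),np.sin(q[2]);d=m[:2]-q[:2];print('mag in reader',c*d[0]+sn*d[1],-sn*d[0]+c*d[1],np.degrees(m[2]-q[2]))
  d=s['tool_pos'][:2]-q[:2];print('tool in reader',c*d[0]+sn*d[1],-sn*d[0]+c*d[1])
# joint fit of jaw
pj=t([(200,235),(275,232),(215,557),(285,557)],5,(155,100))
f=lambda j:(W(pose(p,[(.03,j[0]+.006,.031),(.03,j[0]-.006,.031),(-.03,j[0]+.006,.031),(-.03,j[0]-.006,.031)]))-pj).ravel()
j=least_squares(f,[-.037]);print('jaw',j.x,j.fun)
```

```text
reader w5 [0.56505089 0.14393796 0.25105048] [array([[ 0.5,  0.1],
       [ 0.6,  0.3],
       [-5.8, -0.1],
       [ 0.3, -0.7],
       [ 0.7, -0.4],
       [-3.5,  0.3]])]
back stop face z38 @x 30,0: [array([[586.66021457, 253.93715362],
       [582.61421656, 419.19747082]]), array([[591.49338418, 247.10203744],
       [588.05429332, 412.81722484]])]
mag [0.58376584 0.0624644  0.25850715] [array([[-0.7, -0.8],
       [ 0.7, -1. ],
       [ 1. ,  4.6],
       [-1. ,  4.8]])]
mag in reader -0.0021115233358383716 -0.08356871761312772 0.42723567017005304
tool in reader 0.00026566752764021345 -0.08378922184244494
mag in reader -0.003231653932298701 -0.08260398204813055 0.16083804990168052
tool in reader -0.0008555139979828652 -0.0828355366401869
jaw [-0.03766437] [ 0.51910399  2.42406111 -0.99807421  3.08256515  0.93089043  0.63079276
 -0.44970125  0.67368107]
```

Run:
```python
import cv2
t=cv2.imread("pics/top5.png");s=cv2.imread("pics/scene5.png")
cv2.imwrite("pics/t5c.png",cv2.resize(t[130:235,150:280],None,fx=6,fy=6,interpolation=cv2.INTER_CUBIC)[:600])
cv2.imwrite("pics/s5c.png",cv2.resize(s[125:210,250:330],None,fx=7,fy=7,interpolation=cv2.INTER_CUBIC)[:600])
```

```text
(no output)
```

View pics/t5c.png

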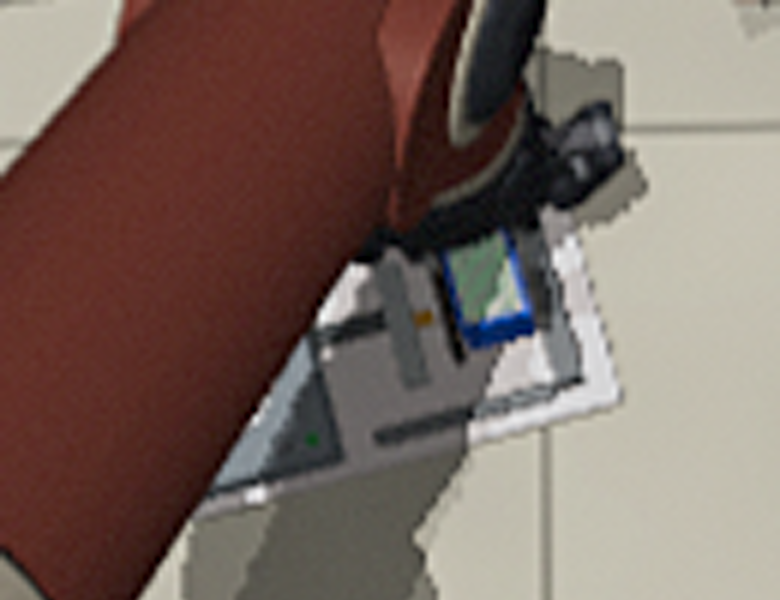

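View pics/s5c.png

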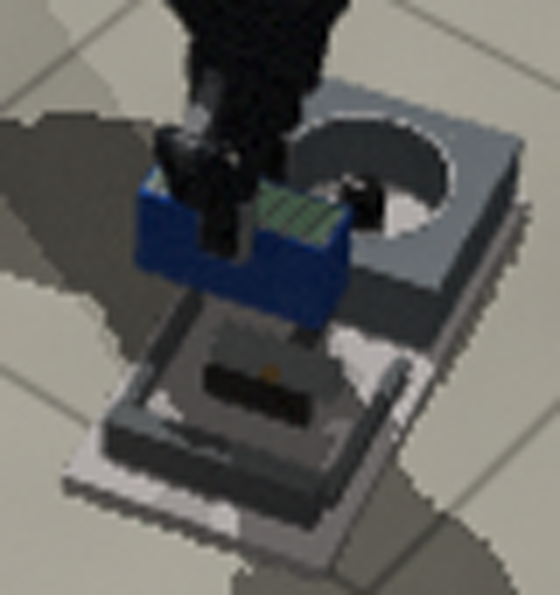

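Run:
```python
from h import *
t=lambda a,k,o:(np.array(a)+.5)/k-.5+np.array(o)
T=lambda P:proj('top',P);S=lambda P:proj('scene',P)
s=load('pics/w5.npz');W=lambda P:wproj(P,s)
s1=load('pics/w1.npz');W1=lambda P:wproj(P,s1)
B=[(56,114,52),(-56,114,52),(56,6,52),(-56,6,52),(0,60,52)]
B=np.array(B)/1e3
oT=(T,B,t([(63,228),(130,493),(325,160),(400,428),(223,324)],7,(150,145)))
oS=(S,B[:4],t([(525,105),(297,35),(435,250),(207,180)],7,(250,130)))
o1=(W1,B,np.r_[t([(567,55),(68,210),(672,525)],5,(205,95)),t([(65,148)],5,(235,195)),t([(382,367)],5,(205,95))])
o5=(W,B,np.r_[t([(22,93)],4.5,(0,100)),t([(53,371)],1.5,(0,0)),t([(634,95)],4.5,(0,100)),t([(231,371)],1.5,(0,0)),t([(380,389)],4.5,(0,100))])
for n,o in dict(T=[oT],S=[oS],w1=[o1],w5=[o5],all=[oT,oS,o1,o5]).items():
    p,r=fit([.566,.143,.25],o);
    c,sn=np.cos(p[2]),np.sin(p[2]);d=s['tool_pos'][:2]-p[:2]
    print(n,p,'tool in reader',c*d[0]+sn*d[1],-sn*d[0]+c*d[1]); 
    if n in('w5','all'):print(r)
z0=s['tool_pos'][2]-.1028
L=np.array([(-.042,-.015,z0+.046),(.042,-.015,z0+.046),(-.042,-.015,z0),(.042,-.015,z0)])
m,r=fit([.587,.063,.25],[(S,L,t([(138,192),(328,252),(138,265),(320,330)],7,(250,125)))]);print('mag scene',m,r,s['tool_pos'])
```

```text
T [0.5640167  0.14426174 0.25442028] tool in reader 0.0009027224327045683 -0.08436329401448234
S [0.56542094 0.14385078 0.25671297] tool in reader -0.0005445774126907506 -0.08361110179216243
w1 [0.56575428 0.14406416 0.25109487] tool in reader -0.0004507373939529498 -0.08373671311739196
w5 [0.56510755 0.14442128 0.2520013 ] tool in reader 1.062381237458554e-05 -0.08424336296979813
[array([[-0.2,  0. ],
       [-0.2, -0.8],
       [-0. ,  0.1],
       [ 0.3, -0.6],
       [ 0.2,  1.7]])]
all [0.56529601 0.14430631 0.25221384] tool in reader -0.00016109309004534722 -0.08408500811710523
[array([[ 0.3, -0.4],
       [-0.4,  0.1],
       [ 0.2, -0.8],
       [-1. , -1. ],
       [ 0.7, -0.3]]), array([[ 0.1, -0.3],
       [ 0.3, -0.5],
       [ 0.4,  0.9],
       [-0.3, -0.2]]), array([[ 0.1,  0. ],
       [-0.9, -0. ],
       [ 0.2, -1.3],
       [-0.9, -0.2],
       [-0.8,  0.4]]), array([[-0.1, -0.1],
       [-0. , -0.9],
       [ 0.1, -0.1],
       [ 0.4, -0.7],
       [ 0.4,  1.5]])]
mag scene [0.58537384 0.06310735 0.24568341] [array([[-0.1, -0.7],
       [ 0.1,  0. ],
       [-0.4,  0.3],
       [ 0.3,  0.3]])] [0.58612329 0.06284136 0.22180566]
```

Emit:
apply_moves:
  moves: [0.0002, 0.0011, -0.015, 0, 0, -0.2, 0.02, 0, 0, -0.015, 0, 0, 0, 0.02, 0, 0, -0.015, 0, 0, 0, 0.02, 0, 0, -0.012, 0, 0, 0, 0.02, 0, 0, -0.006, 0, 0, 0, 0.02, 0, 0, 0, 0, 0, 0, 0.02, 0, 0, 0, 0, 0, 0, 0.02]

```text
time: 6.08
tool_pos: [0.5869, 0.0636, 0.159]
orientation: [3.117, 0.392, 0.0]
wrist_force: [-0.5, -0.5, -1.4]
opening: 0.0288
```

```bash
python3 -c "
from h import *
snap('pics/w6.png')
"
```

```text
t 6.08 pos [0.5869 0.0636 0.159 ] yawY -75.66 z [ 3.e-04 -3.e-04 -1.e+00] F [-0.52 -0.47 -1.38] M [-0.002  0.042  0.023] op 0.0288 q7 -0.91
```

View pics/w6.png

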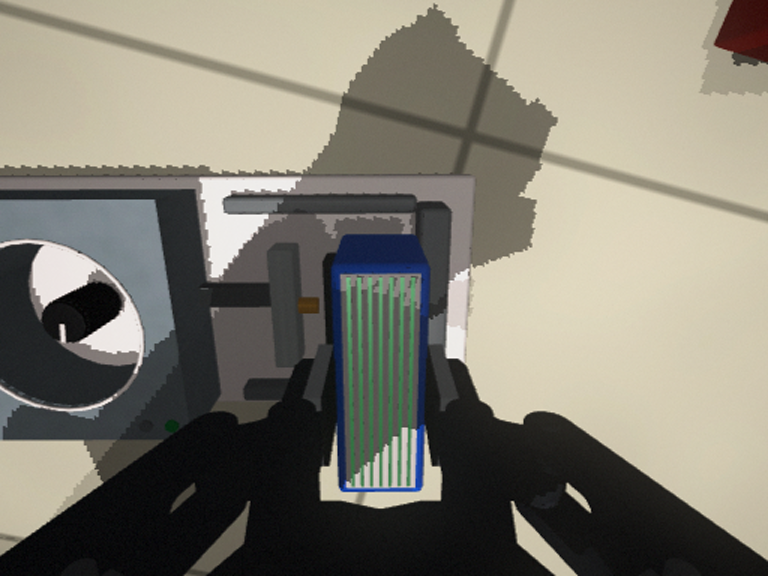

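Emit:
apply_moves:
  moves: [0, 0, -0.008, 0, 0, 0, 0.02, 0, 0, -0.01, 0, 0, 0, 0.02, 0, 0, -0.01, 0, 0, 0, 0.02, 0, 0, -0.008, 0, 0, 0, 0.02, 0, 0, -0.004, 0, 0, 0, 0.02, 0, 0, 0, 0, 0, 0, 0.02]

```text
time: 6.63
tool_pos: [0.5858, 0.0645, 0.1173]
orientation: [-3.117, -0.394, 0.005]
wrist_force: [0.4, 0.1, -0.8]
opening: 0.0292
```

```bash
python3 -c "
from h import *
snap('pics/w7.png')
"
```

```text
t 6.63 pos [0.5858 0.0645 0.1173] yawY -75.6 z [-2.9e-03 -1.0e-04 -1.0e+00] F [ 0.39  0.11 -0.85] M [-0.017 -0.035 -0.019] op 0.0292 q7 -0.87
```

View pics/w7.png

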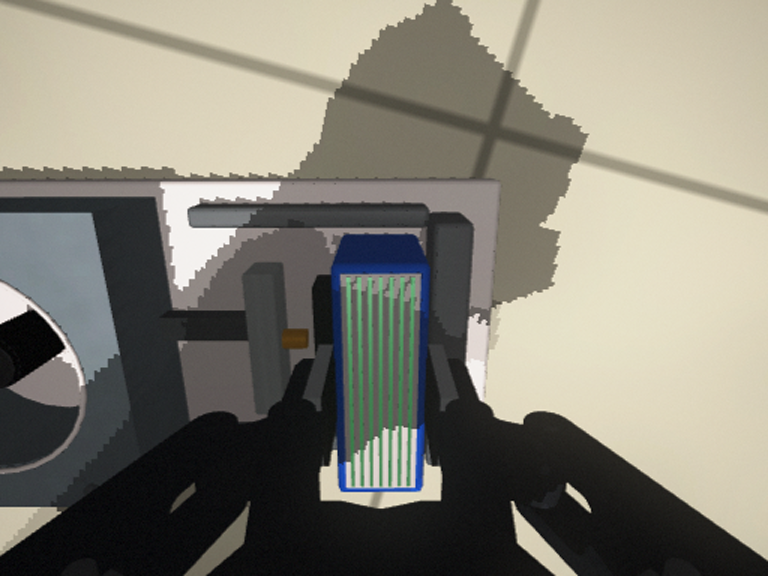

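The magazine is between the back stop (column 428) and the pad (column 315), with no contact force. I'll settle it down.

Emit:
apply_moves:
  moves: [0, 0, -0.001, 0, 0, 0, 0.02, 0, 0, -0.001, 0, 0, 0, 0.02, 0, 0, -0.0005, 0, 0, 0, 0.02, 0, 0, 0, 0, 0, 0, 0.02]

```text
time: 7.02
tool_pos: [0.5867, 0.0644, 0.1166]
orientation: [-3.117, -0.394, -0.001]
wrist_force: [-0.3, -0.4, -2.1]
opening: 0.0289
```

```bash
python3 -c "
from h import *
show()
"
```

```text
t 7.02 pos [0.5867 0.0644 0.1166] yawY -75.59 z [ 4.e-04  2.e-04 -1.e+00] F [-0.35 -0.39 -2.1 ] M [0.037 0.025 0.011] op 0.0289 q7 -0.87
```

Emit:
apply_moves:
  moves: [0, 0, -0.001, 0, 0, 0, 0.02, 0, 0, 0, 0, 0, 0, 0.02, 0, 0, 0, 0, 0, 0, 0.02]

```text
time: 7.27
tool_pos: [0.5867, 0.0644, 0.1154]
orientation: [-3.117, -0.394, -0.0]
wrist_force: [1.4, -1.2, -1.4]
opening: 0.0292
```

Emit:
apply_moves:
  moves: [0, 0, -0.001, 0, 0, 0, 0.02, 0, 0, 0, 0, 0, 0, 0.02, 0, 0, 0, 0, 0, 0, 0.02]

```text
time: 7.52
tool_pos: [0.5868, 0.0643, 0.1148]
orientation: [-3.117, -0.394, -0.001]
wrist_force: [-1.2, 0.2, 1.2]
opening: 0.0288
```

Emit:
apply_moves:
  moves: [0, 0, -0.001, 0, 0, 0, 0.02, 0, 0, 0, 0, 0, 0, 0.02, 0, 0, 0, 0, 0, 0, 0.02]

```text
time: 7.77
tool_pos: [0.5868, 0.0643, 0.1147]
orientation: [-3.116, -0.394, -0.001]
wrist_force: [-2.6, 0.9, 8.6]
opening: 0.0288
```

Emit:
apply_moves:
  moves: [0, 0, 0, 0, 0, 0, 0.034, 0, 0, 0, 0, 0, 0, 0.04, 0, 0, 0, 0, 0, 0, 0.05, 0, 0, 0, 0, 0, 0, 0.05, 0, 0, 0, 0, 0, 0, 0.05]

```text
time: 8.18
tool_pos: [0.5866, 0.0644, 0.1132]
orientation: [3.117, 0.394, -0.0]
wrist_force: [-0.6, -0.4, 0.6]
opening: 0.0501
```

```bash
python3 -c "
from h import *
snap('pics/w8.png')
"
```

```text
t 8.18 pos [0.5866 0.0644 0.1132] yawY -75.6 z [-2.e-04 -1.e-04 -1.e+00] F [-0.63 -0.37  0.56] M [0.009 0.009 0.02 ] op 0.0501 q7 -0.86
```

View pics/w8.png

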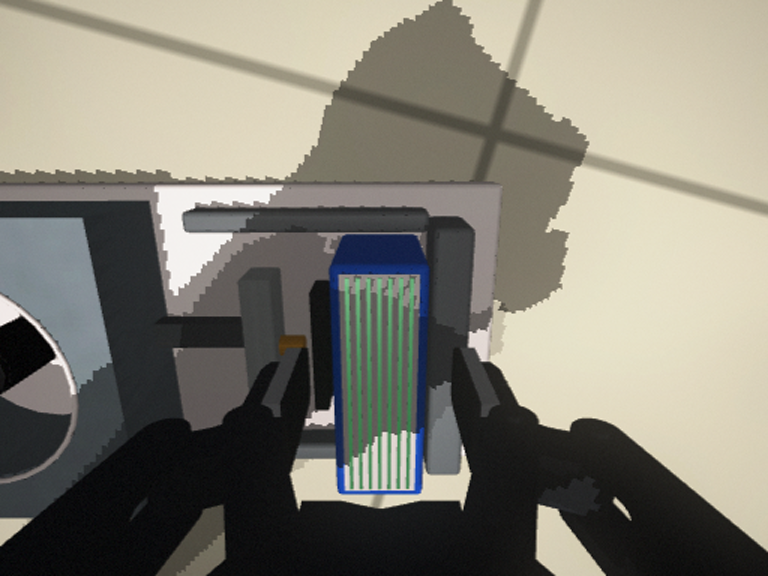

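Emit:
apply_moves:
  moves: [0, 0, 0.01, 0, 0, 0, 0.05, 0, 0, 0.025, 0, 0, 0, 0.05, 0, 0, 0.035, 0, 0, 0, 0.05, -0.004, 0.016, 0.03, 0, 0, 7, 0.045, -0.004, 0.017, 0, 0, 0, 7, 0.04, -0.004, 0.017, 0, 0, 0, 7, 0.036, -0.004, 0.017, 0, 0, 0, 7, 0.036, -0.004, 0.016, 0, 0, 0, 7, 0.036, -0.004, 0.016, 0, 0, 0, 7, 0.036, -0.004, 0.014, 0, 0, 0, 7, 0.036, -0.004, 0.013, 0, 0, 0, 7, 0.036, -0.004, 0.012, 0, 0, 0, 7, 0.036]

```text
time: 9.23
tool_pos: [0.5504, 0.2031, 0.2142]
orientation: [2.445, 1.972, 0.001]
wrist_force: [0.5, -0.7, 0.4]
opening: 0.0361
```

Emit:
apply_moves:
  moves: [0, 0, 0, 0, 0, 7, 0.036, 0, 0, 0, 0, 0, 0, 0.036, 0, 0, 0, 0, 0, 0, 0.036, 0, 0, 0, 0, 0, 0, 0.036]

```text
time: 9.57
tool_pos: [0.5509, 0.2014, 0.2138]
orientation: [2.331, 2.105, 0.0]
wrist_force: [0.6, 0.1, 0.4]
opening: 0.0361
```

```bash
python3 -c "
from h import *
import cv2
snap('pics/w9.png')
t=cv2.imread('pics/w9_raw.png')
cv2.imwrite('pics/w9c.png',cv2.resize(t[140:290,170:340],None,fx=4,fy=4,interpolation=cv2.INTER_CUBIC))
"
```

```text
t 9.57 pos [0.5509 0.2014 0.2138] yawY -5.83 z [ 6.e-04 -6.e-04 -1.e+00] F [0.57 0.11 0.35] M [ 0.051 -0.05  -0.075] op 0.0361 q7 -0.22
```

View pics/w9.png

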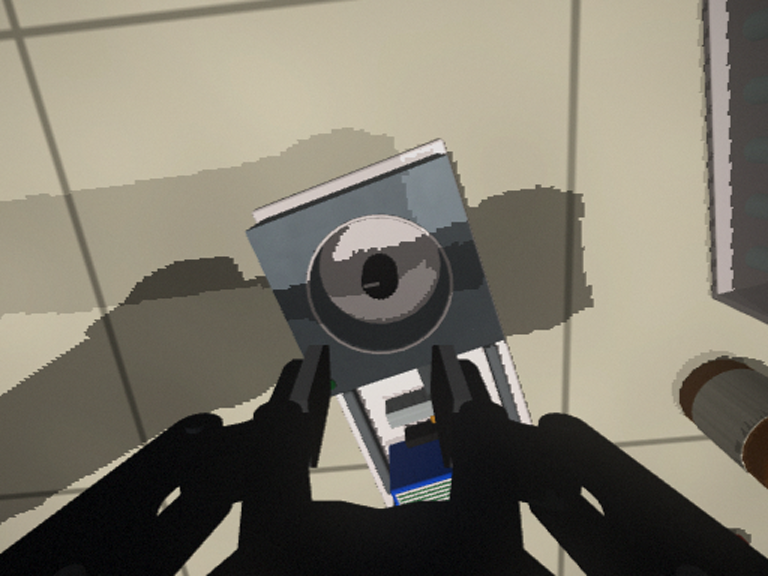

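View pics/w9c.png

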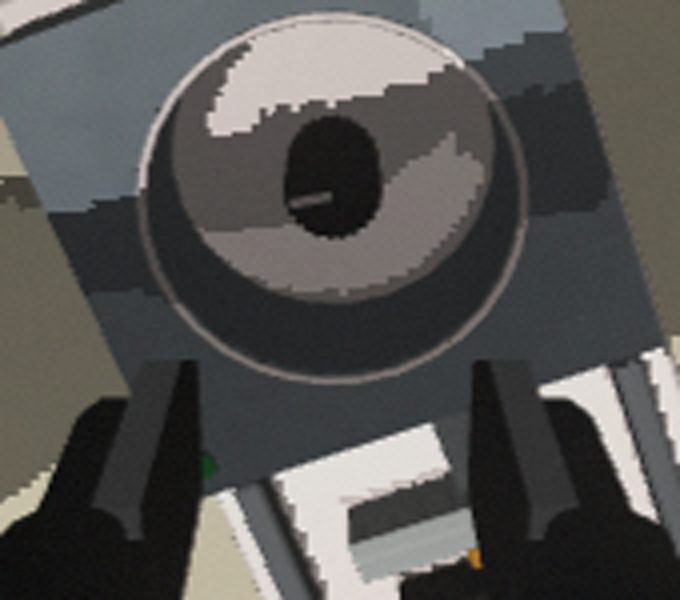

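Run:
```python
from h import *
t=lambda a,k,o:(np.array(a)+.5)/k-.5+np.array(o)
s=load('pics/w9.npz')
p=[.5653,.1443,.2522]
for L,px in(((0,.06,.052),(332,197)),((0,.06,.044),(333,191))):
    px=t([px],4,(170,140))
    r=least_squares(lambda x:(wproj([x[0],x[1],L[2]],s)-px).ravel(),[.55,.2]);print(r.x,pose(p,[L])[0][:2], wproj(pose(p,[L]),s)-px)
# rim ellipse centre bias
a=np.linspace(0,2*np.pi,200);q=wproj(pose(p,np.c_[.038*np.cos(a),.06+.038*np.sin(a),.052+0*a]),s);c=t([(138,12),(527,382)],4,(170,140))
print(q.min(0),q.max(0),c)
```

```text
[0.55047327 0.20399632] [0.5503279  0.20240195] [[0.02071921 1.83910517]]
[0.55056073 0.20274601] [0.5503279  0.20240195] [[-0.23040666  0.40834713]]
[206.7107184  145.00735505] [298.54754983 232.33093232] [[204.125 142.625]
 [301.375 235.125]]
```

Emit:
apply_moves:
  moves: [-0.0006, 0.001, -0.015, 0, 0, 0, 0.036, 0, 0, -0.02, 0, 0, 0, 0.036, 0, 0, -0.02, 0, 0, 0, 0.036, 0, 0, -0.015, 0, 0, 0, 0.036, 0, 0, -0.01, 0, 0, 0, 0.036, 0, 0, 0, 0, 0, 0, 0.036, 0, 0, 0, 0, 0, 0, 0.036, 0, 0, 0, 0, 0, 0, 0.036]

```text
time: 10.28
tool_pos: [0.5508, 0.2033, 0.1343]
orientation: [2.327, 2.109, 0.003]
wrist_force: [-0.3, 0.3, 0.7]
opening: 0.036
```

```bash
python3 -c "
from h import *
snap('pics/w10.png')
"
```

```text
t 10.28 pos [0.5508 0.2033 0.1343] yawY -5.64 z [ 1.9e-03  3.0e-04 -1.0e+00] F [-0.33  0.3   0.67] M [0.034 0.    0.038] op 0.036 q7 -0.18
```

View pics/w10.png

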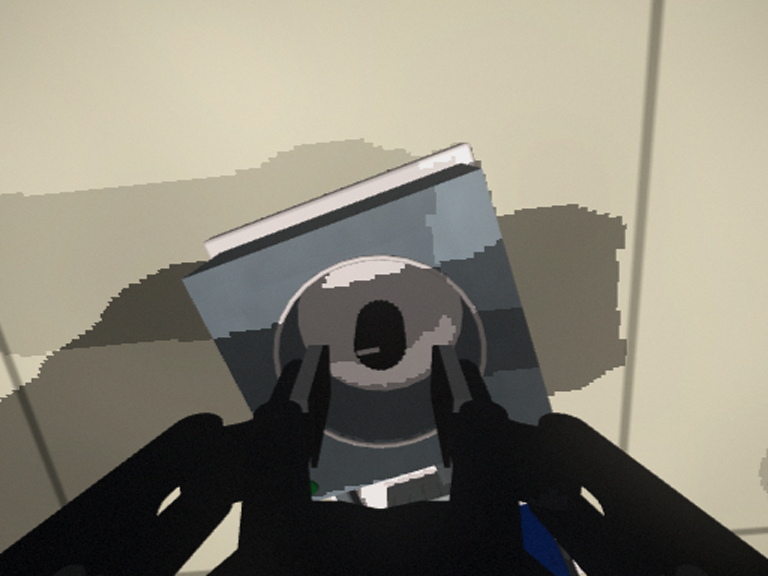

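The fingers straddle the knob symmetrically (fingers at columns 328 and 433, knob at 380). I'll go down into the well.

Emit:
apply_moves:
  moves: [0, -0.0003, -0.008, 0, 0, 0, 0.036, 0, 0, -0.009, 0, 0, 0, 0.036, 0, 0, -0.009, 0, 0, 0, 0.036, 0, 0, -0.008, 0, 0, 0, 0.036, 0, 0, -0.005, 0, 0, 0, 0.036, 0, 0, 0, 0, 0, 0, 0.036, 0, 0, 0, 0, 0, 0, 0.036]

```text
time: 10.92
tool_pos: [0.5499, 0.203, 0.0938]
orientation: [-2.327, -2.11, 0.002]
wrist_force: [0.1, 0.3, 0.9]
opening: 0.0358
```

```bash
python3 -c "
from h import *
snap('pics/w11.png')
"
```

```text
t 10.92 pos [0.5499 0.203  0.0938] yawY -5.6 z [-1.e-03 -4.e-04 -1.e+00] F [0.12 0.32 0.9 ] M [-0.025 -0.019  0.017] op 0.0358 q7 -0.16
```

View pics/w11.png

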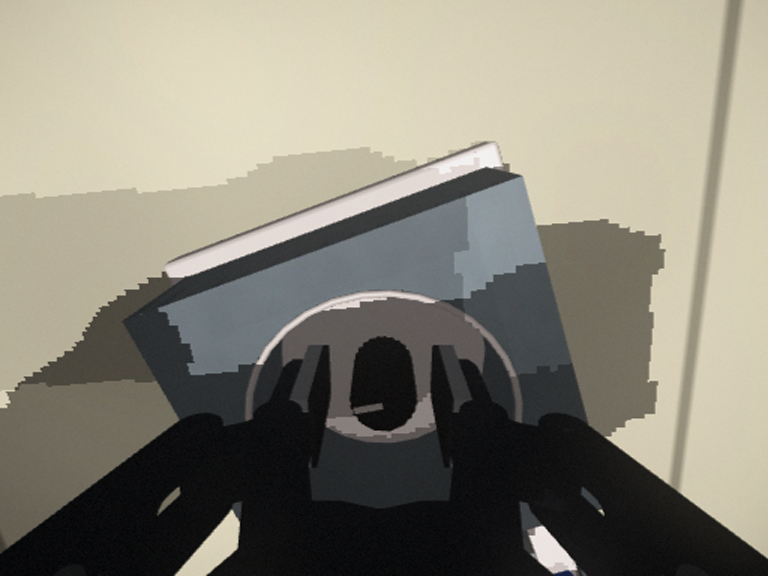

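Emit:
apply_moves:
  moves: [0, 0, 0, 0, 0, 0, 0.01, 0, 0, 0, 0, 0, 0, 0.01, 0, 0, 0, 0, 0, 0, 0.01, 0, 0, 0, 0, 0, 0, 0.01, 0, 0, 0, 0, 0, 0, 0.01, 0, 0, 0, 0, 0, 0, 0.01]
  newtons: 100

```text
time: 11.47
tool_pos: [0.5507, 0.2031, 0.0952]
orientation: [2.327, 2.11, 0.003]
wrist_force: [0.8, -0.3, 6.3]
opening: 0.0168
```

```bash
cat >> h.py <<'E'
def avg(n=8):
    from scipy.spatial.transform import Rotation as R
    A=[]
    for _ in range(n):
        s=arm.get_state();M=R.from_rotvec(s['orientation']).as_matrix()
        A.append(np.r_[s['torque'],s['wrist_force'],np.degrees(np.arctan2(M[1,1],M[0,1])),s['tool_pos'],s['tau'][6],s['opening']]);arm.camera('wrist')
    A=np.array(A);m=A.mean(0)
    print('t',round(arm.get_state()['time'],2),'Mz %.4f +- %.4f'%(m[2],A[:,2].std()/n**.5),'Mxy',np.round(m[:2],3),'F',np.round(m[3:6],2),'yaw %.2f'%m[6],'pos',np.round(m[7:10],4),'tau7 %.4f+-%.4f'%(m[10],A[:,10].std()/n**.5),'op %.4f'%m[11])
E
python3 -c "
from h import *
avg(8);snap('pics/w12.png')
"
```

```text
t 11.87 Mz 0.0106 +- 0.0090 Mxy [-0.114 -0.   ] F [ 0.42 -0.49  5.54] yaw -5.60 pos [0.5507 0.2031 0.0952] tau7 0.0001+-0.0000 op 0.0167
t 11.87 pos [0.5507 0.2031 0.0951] yawY -5.6 z [ 1.7e-03  5.0e-04 -1.0e+00] F [ 0.75 -0.78  5.88] M [-0.07   0.029  0.   ] op 0.0166 q7 -0.16
```

View pics/w12.png

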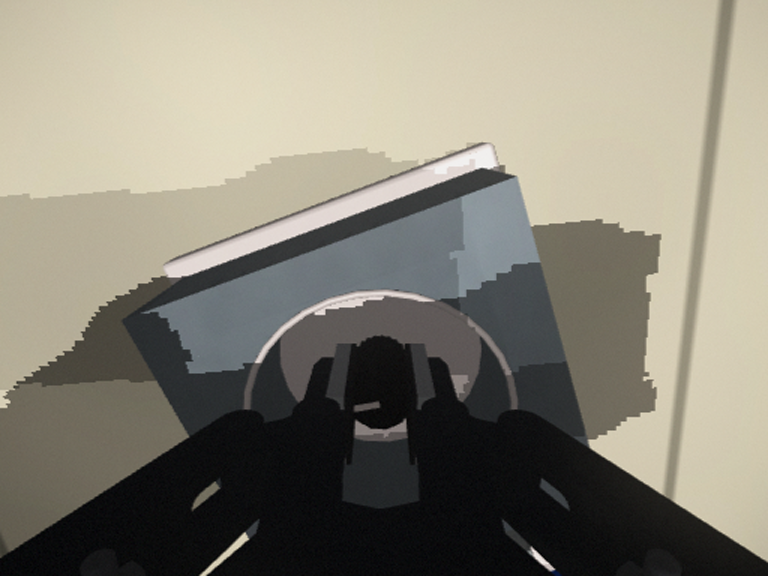

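Emit:
apply_moves:
  moves: [0, 0, 0, 0, 0, -3, 0.01, 0, 0, 0, 0, 0, -3, 0.01, 0, 0, 0, 0, 0, -3, 0.01, 0, 0, 0, 0, 0, -3, 0.01, 0, 0, 0, 0, 0, -3, 0.01, 0, 0, 0, 0, 0, -3, 0.01, 0, 0, 0, 0, 0, 0, 0.01, 0, 0, 0, 0, 0, 0, 0.01, 0, 0, 0, 0, 0, 0, 0.01]

```text
time: 12.67
tool_pos: [0.551, 0.203, 0.0952]
orientation: [2.626, 1.721, 0.003]
wrist_force: [1.2, -1.3, 4.9]
opening: 0.0168
```

```bash
python3 -c "
from h import *
avg(8);snap('pics/w13.png')
"
```

```text
t 13.07 Mz 0.2375 +- 0.0114 Mxy [-0.116 -0.095] F [ 0.58 -0.46  5.39] yaw -23.51 pos [0.551  0.203  0.0952] tau7 -0.2503+-0.0001 op 0.0168
t 13.07 pos [0.551  0.203  0.0952] yawY -23.52 z [ 2.4e-03  1.0e-04 -1.0e+00] F [-0.06 -0.77  5.28] M [-0.125 -0.09   0.173] op 0.017 q7 -0.38
```

View pics/w13.png

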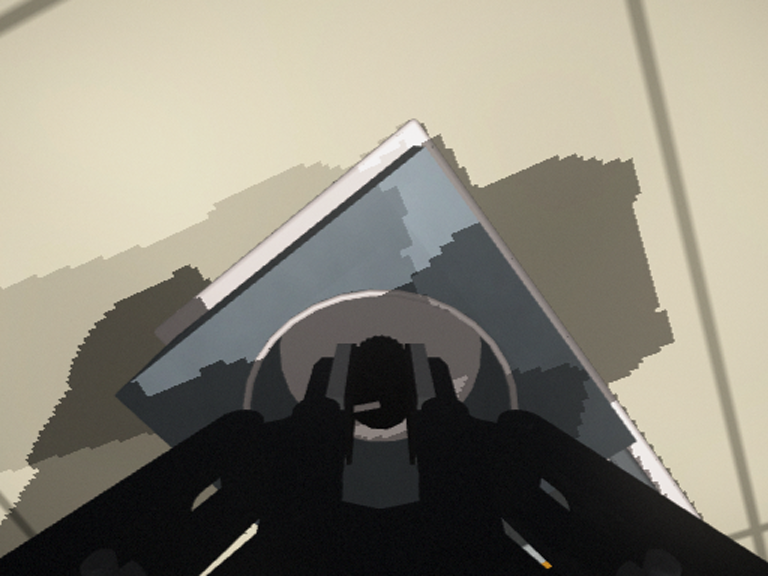

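Emit:
apply_moves:
  moves: [0, 0, 0, 0, 0, -3, 0.01, 0, 0, 0, 0, 0, -3, 0.01, 0, 0, 0, 0, 0, -3, 0.01, 0, 0, 0, 0, 0, -3, 0.01, 0, 0, 0, 0, 0, -3, 0.01, 0, 0, 0, 0, 0, -3, 0.01, 0, 0, 0, 0, 0, 0, 0.01, 0, 0, 0, 0, 0, 0, 0.01]

```text
time: 13.78
tool_pos: [0.5512, 0.2029, 0.0952]
orientation: [2.863, 1.289, 0.004]
wrist_force: [0.8, -0.2, 5.4]
opening: 0.0166
```

```bash
python3 -c "
from h import *
avg(4)
"
```

```text
t 13.98 Mz 0.2560 +- 0.0042 Mxy [-0.149 -0.195] F [ 1.06 -0.79  5.08] yaw -41.52 pos [0.5512 0.2029 0.0952] tau7 -0.2564+-0.0054 op 0.0167
```

Emit:
apply_moves:
  moves: [0, 0, 0, 0, 0, -3, 0.01, 0, 0, 0, 0, 0, -3, 0.01, 0, 0, 0, 0, 0, -3, 0.01, 0, 0, 0, 0, 0, -3, 0.01, 0, 0, 0, 0, 0, -3, 0.01, 0, 0, 0, 0, 0, 0, 0.01, 0, 0, 0, 0, 0, 0, 0.01, 0, 0, 0, 0, 0, 0, 0.01]

```text
time: 14.65
tool_pos: [0.5514, 0.2027, 0.0952]
orientation: [3.007, 0.904, 0.005]
wrist_force: [1.8, -0.4, 6.0]
opening: 0.0168
```

```bash
python3 -c "
from h import *
avg(4)
"
```

```text
t 14.85 Mz 0.2746 +- 0.0119 Mxy [-0.225 -0.326] F [ 1.54 -1.21  4.83] yaw -56.53 pos [0.5514 0.2027 0.0952] tau7 -0.2617+-0.0026 op 0.0167
```

Emit:
apply_moves:
  moves: [0, 0, 0, 0, 0, -3, 0.01, 0, 0, 0, 0, 0, -3, 0.01, 0, 0, 0, 0, 0, -3, 0.01, 0, 0, 0, 0, 0, -3, 0.01, 0, 0, 0, 0, 0, -3, 0.01, 0, 0, 0, 0, 0, 0, 0.01, 0, 0, 0, 0, 0, 0, 0.01, 0, 0, 0, 0, 0, 0, 0.01]

```text
time: 15.52
tool_pos: [0.5515, 0.2025, 0.0952]
orientation: [3.099, 0.504, 0.006]
wrist_force: [1.4, -1.6, 5.5]
opening: 0.0164
```

```bash
python3 -c "
from h import *
avg(4)
"
```

```text
t 15.72 Mz 0.3134 +- 0.0112 Mxy [-0.303 -0.425] F [ 1.95 -1.23  5.07] yaw -71.53 pos [0.5515 0.2025 0.0952] tau7 -0.3135+-0.0002 op 0.0166
```

Emit:
apply_moves:
  moves: [0, 0, 0, 0, 0, -3, 0.01, 0, 0, 0, 0, 0, -3, 0.01, 0, 0, 0, 0, 0, -2, 0.01, 0, 0, 0, 0, 0, 0, 0.01, 0, 0, 0, 0, 0, 0, 0.01, 0, 0, 0, 0, 0, 0, 0.01]

```text
time: 16.22
tool_pos: [0.5515, 0.2023, 0.0952]
orientation: [3.127, 0.287, 0.006]
wrist_force: [2.3, -0.7, 5.1]
opening: 0.0167
```

```bash
python3 -c "
from h import *
avg(6);snap('pics/w14.png')
"
```

```text
t 16.52 Mz 0.3564 +- 0.0111 Mxy [-0.344 -0.443] F [ 2.17 -1.58  5.06] yaw -79.52 pos [0.5515 0.2023 0.0952] tau7 -0.3745+-0.0019 op 0.0167
t 16.52 pos [0.5515 0.2023 0.0952] yawY -79.53 z [ 0.0039 -0.0012 -1.    ] F [ 2.03 -2.23  4.95] M [-0.361 -0.437  0.409] op 0.0166 q7 -1.1
```

View pics/w14.png

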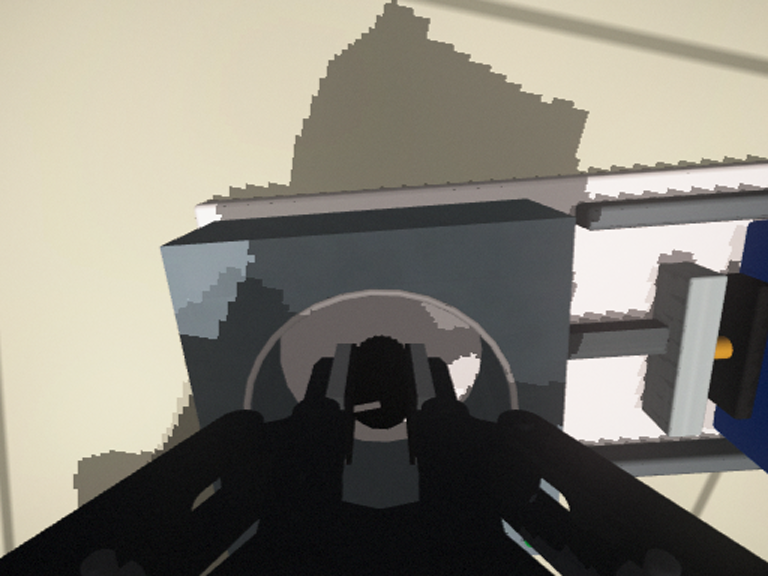

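Emit:
apply_moves:
  moves: [0, 0, 0, 0, 0, -2, 0.01, 0, 0, 0, 0, 0, -1.4, 0.01, 0, 0, 0, 0, 0, 0, 0.01, 0, 0, 0, 0, 0, 0, 0.01, 0, 0, 0, 0, 0, 0, 0.01]

```text
time: 16.98
tool_pos: [0.5515, 0.2023, 0.0952]
orientation: [3.134, 0.193, 0.006]
wrist_force: [2.2, -1.0, 5.1]
opening: 0.0165
```

```bash
python3 -c "
from h import *
avg(16)
"
```

```text
t 17.78 Mz 0.4079 +- 0.0061 Mxy [-0.391 -0.513] F [ 2.58 -1.86  5.08] yaw -82.94 pos [0.5515 0.2022 0.0952] tau7 -0.4002+-0.0000 op 0.0167
```

Both torque readings show about 0.40 N m, so the squeeze is about 14 N. Before opening, I'll turn back the coupling twist (15°) so the knob doesn't fling back.

Emit:
apply_moves:
  moves: [0, 0, 0, 0, 0, 3, 0.01, 0, 0, 0, 0, 0, 3, 0.01, 0, 0, 0, 0, 0, 3, 0.01, 0, 0, 0, 0, 0, 3, 0.01, 0, 0, 0, 0, 0, 2, 0.01, 0, 0, 0, 0, 0, 0, 0.01, 0, 0, 0, 0, 0, 0, 0.01, 0, 0, 0, 0, 0, 0, 0.01]

```text
time: 18.45
tool_pos: [0.5515, 0.2024, 0.0952]
orientation: [3.088, 0.569, 0.006]
wrist_force: [3.1, -1.9, 6.3]
opening: 0.017
```

```bash
python3 -c "
from h import *
avg(8)
"
```

```text
t 18.85 Mz 0.0577 +- 0.0095 Mxy [-0.345 -0.541] F [ 2.43 -1.85  5.78] yaw -69.10 pos [0.5515 0.2024 0.0952] tau7 -0.0556+-0.0001 op 0.0166
```

Emit:
apply_moves:
  moves: [0, 0, 0, 0, 0, 1.5, 0.01, 0, 0, 0, 0, 0, 0, 0.02, 0, 0, 0, 0, 0, 0, 0.028, 0, 0, 0, 0, 0, 0, 0.036, 0, 0, 0, 0, 0, 0, 0.036, 0, 0, 0, 0, 0, 0, 0.036, 0, 0, 0, 0, 0, 0, 0.036]

```text
time: 19.43
tool_pos: [0.5493, 0.2034, 0.0939]
orientation: [-3.081, -0.613, 0.003]
wrist_force: [-0.5, -0.0, 0.6]
opening: 0.0359
```

```bash
python3 -c "
from h import *
snap('pics/w15.png')
"
```

```text
t 19.43 pos [0.5493 0.2034 0.0939] yawY -67.49 z [-1.8e-03  3.0e-04 -1.0e+00] F [-0.5  -0.04  0.57] M [-0.038 -0.062  0.006] op 0.0359 q7 -0.94
```

View pics/w15.png

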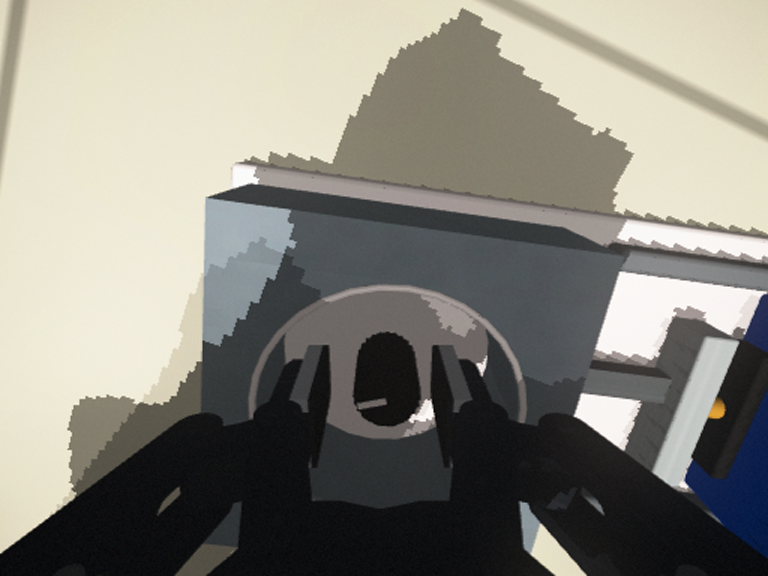

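Emit:
apply_moves:
  moves: [0.0005, -0.0005, 0.008, 0, 0, 0, 0.036, 0.0005, -0.0005, 0.015, 0, 0, 0, 0.036, 0, 0, 0.02, 0, 0, 0, 0.036, 0, 0, 0.025, 0, 0, 0, 0.036, 0, 0, 0.03, 0, 0, 0, 0.036, 0, 0, 0.03, 0, 0, 0, 0.036, 0, -0.02, 0, 0, 0, 0, 0.036, 0, -0.025, 0, 0, 0, 0, 0.036, 0, -0.025, 0, 0, 0, 0, 0.036, 0, 0, 0, 0, 0, 0, 0.036, 0, 0, 0, 0, 0, 0, 0.036]

```text
time: 20.4
tool_pos: [0.5511, 0.13, 0.2234]
orientation: [3.082, 0.606, 0.001]
wrist_force: [0.5, 1.2, -0.2]
opening: 0.036
```

```bash
python3 -c "
from h import *
import cv2
snap('pics/w16.png')
t=cv2.imread('pics/w16_raw.png')
t=arm.camera('scene')[:,:,::-1];cv2.imwrite('pics/s16.png',cv2.resize(t[125:210,250:330],None,fx=7,fy=7,interpolation=cv2.INTER_CUBIC))
cv2.imwrite('pics/top16.png',arm.camera('top')[:,:,::-1])
cv2.imwrite('pics/scene16.png',t)
"
```

```text
t 20.4 pos [0.5511 0.13   0.2234] yawY -67.75 z [ 8.e-04 -0.e+00 -1.e+00] F [ 0.45  1.18 -0.22] M [-0.012  0.006  0.016] op 0.036 q7 -0.94
```

View pics/w16.png

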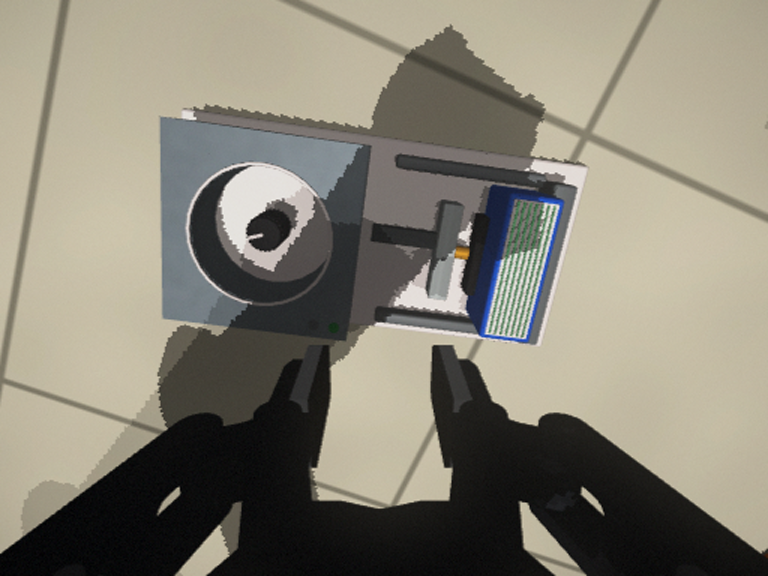

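View pics/s16.png

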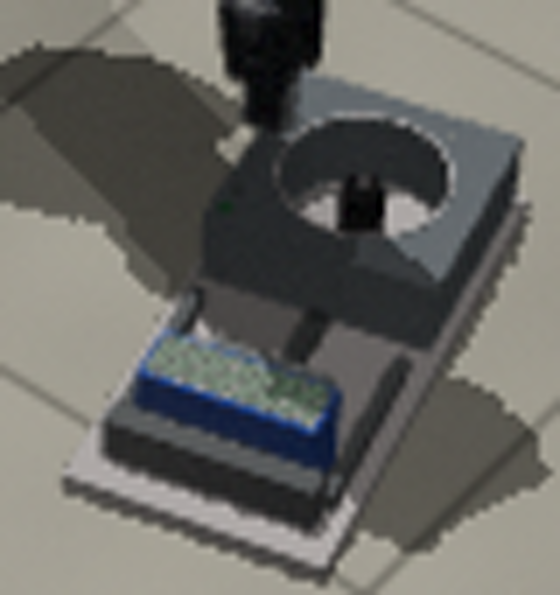

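View pics/scene16.png

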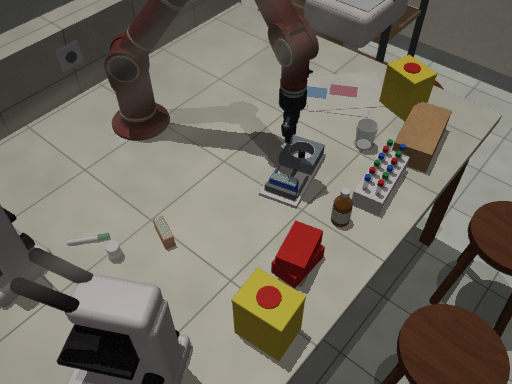

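Run:
```python
from h import *
import cv2
t=cv2.imread("pics/w16_raw.png")
cv2.imwrite("pics/w16c.png",cv2.resize(t[95:235,235:395],None,fx=4.8,fy=4.8,interpolation=cv2.INTER_CUBIC)[:600])
s=load('pics/w16.npz')
for z in(.012,.014,.016):
  q=wproj(pose([.5653,.1443,.2522],[(.042,-.07,z+.046),(.042,-.1,z+.046),(-.042,-.1,z+.046),(-.042,-.07,z+.046)]),s)
  print(np.round((q-[235,95])*4.8,1).tolist())
```

```text
[[499.2, 163.9], [676.7, 189.0], [557.6, 647.6], [396.6, 627.2]]
[[502.6, 165.3], [681.5, 190.5], [561.1, 652.4], [398.9, 631.9]]
[[506.1, 166.7], [686.4, 192.1], [564.6, 657.2], [401.3, 636.7]]
```

View pics/w16c.png

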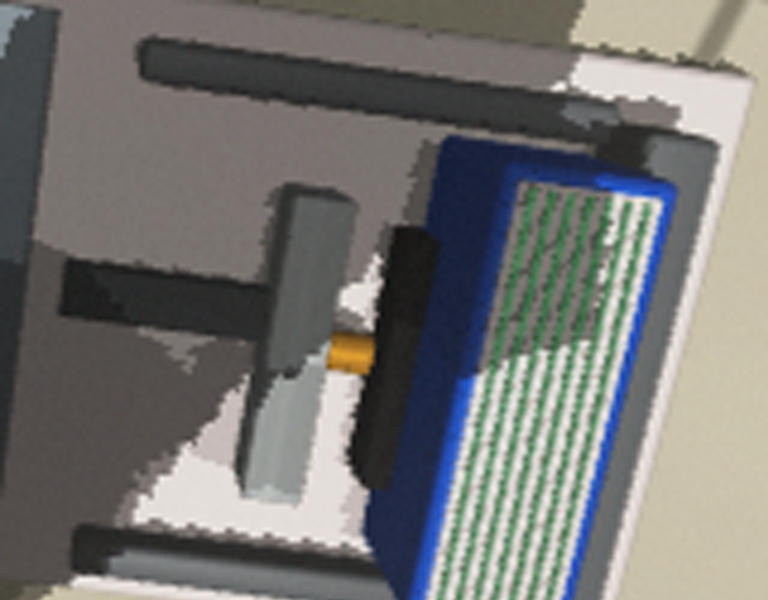

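```bash
python3 -c "
from h import *
show();arm.hand_in()
"
```

```text
t 20.55 pos [0.5509 0.1336 0.2223] yawY -67.39 z [-4.0e-04  1.2e-03 -1.0e+00] F [-0.08 -0.14 -0.47] M [ 0.054  0.06  -0.013] op 0.0361 q7 -0.94
the job is handed in; nothing more can be done
```

The blue magazine is in the bay, fully down and clamped against the back stop at about 14 N. I handed the job in at 20.6 s of the 72 s allowed, and the hand-in gave no verdict.

- **Magazine:** I gripped it across its width by the upper half and lowered it until the bay floor pushed back with about 9 N. Then I let go. The last wrist picture shows its top where a magazine standing on the floor should be, within about 1 mm. It rests against the back stop, with the rubber pad flat on its front.
- **Knob:** I turned it clockwise without needing to take it afresh. The torque held near 0.26 N m until contact, then rose at the slope the spring predicts. I stopped at 0.400 N m on joint 7, and the wrist sensor agreed at 0.408 ± 0.006, which means about 14 N of squeeze. I turned the knob back 15.5° before opening so it would not fling back and loosen the jaw. I did not measure the squeeze again after letting go.
- **Clear of the reader:** The only sideways load came while I held the knob: up to about 3 N at the wrist, because the grip was 1–2 mm off centre. It went away when I let go. The arm ended about 13 cm above the bay, touching nothing. In the last bench picture everything else looked to be where it started.
- **One disagreement:** The base plate's edges appeared 3–5 mm off from the rest of the reader in the pictures. I located the reader by its case block, and the well rim and back stop agreed with that.

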